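Lift the hot glue-pot lid with the lid lifter

ROBOT

A 6-joint arm with a two-finger parallel gripper is mounted at the origin on the work surface; the furniture and walls round the work are solid. World frame = base frame: x ahead of the robot, y to its left, z up, the work surface at z = 0. Lengths are in m, angles in rad, forces in N, time in s.
With the tool pointing down it reaches from about 0.35 to 0.975 m from the base axis. Payload 4.9 kg.
Tool frame: the origin (TCP) lies midway between the tips of the shut fingers; the grasp point (between the pads) lies behind it (manip.grasp_offset is the y of the grasp point in the tool frame, in m); y points along the fingers, z is the direction in which the jaws open and shut, and the axes are right-handed (so a half turn about y gives the same grasp; the last joint's range is limited). The gripper opens to 85 mm and grips with 20 to 120 N. Pads are 22 mm wide; open, the fingers measure 114 mm over their backs; the gripper's body (76 mm by 85 mm) begins 54 mm behind the grasp point. The pads swing forward as they close: fully open they stand 13 mm farther back than shut.
Start: joints at [1.042, 0.053, 1.613, -0, 1.476, -0.119], TCP at [0.249, 0.573, 0.21] pointing down, gripper open.
Joint ranges: [-3.01, 3.01], [-1.01, 2.22], [0.06, 2.58], [-1.02, 4.17], [0.09, 2.62], [-3.14, 3.14]. Speed limits (rad/s): [2.57, 2.57, 3.14, 3.14, 3.14, 3.14].

INTERFACE

Orientations are given as a unit quaternion [w, x, y, z].
In Python, from plant import manip gives the robot as it stands. The module is installed in compiled form; this text tells all that it offers.
- The arm moves only by the shell command python3 -m jog 'ROWS'. ROWS is a JSON object of lists of equal length, an entry for each row: "offset": the shift along the world's x, y, z in units of 50 mm (1.0 is 50 mm), a list of three; "angular": the turn, a rotation vector about the world's x, y, z in units of 6 degrees (1.0 is 6 degrees), a list of three; "jaw": the finger opening in mm, from 0 to 85.4. In form: {"offset": [[tx, ty, tz], ...], "angular": [[ax, ay, az], ...], "jaw": [jaw, ...]}. A call has 1 to 12 rows; each row shifts and turns the commanded pose from where the row before left it; what a row does not reach is not made up. A row lasts 1/10 s, in which the tool goes at most 50 mm and 8.59 degrees, less where a joint would pass 70% of its speed; a pose out of reach is approached as far as the arm can. A call is refused whole if a number of a shift passes 1 or a number of a turn 1, either way. A call with a gripper value outside its range is refused whole. The fingers move at their own pace and stop on an object; the grip force is fixed at half the most. Time passes only in rows, so rows that do not move let the fingers close. It gives the time, the measured TCP pose, the force and the opening at its end, in the units of the state.
- manip.state(): the state, without advancing time (a new reading comes with each control period).
- manip.grab_frame(name): name is "side" or "top"; returns the picture (480x640x3 uint8, blue, green, red); there is no depth.
- manip.camera_model(name): a dict with "fx", "fy", "cx", "cy" (pixels), "rvec" (rotation vector, rad) and "tvec" (3), from world to camera coordinates, as OpenCV has them. Camera axes: x right, y down, z forward; pixel columns grow to the right and rows downward; lengths in m; the calibration is good to about 2 mm. A picture is of the moment at which its call begins. camera_model takes no time and is no camera call.
- manip.job_done(): hands the job in, once; it reports no verdict.
The state is a dict: "time": time; "joint_pos": joint angles; "joint_vel": joint speeds; "joint_efforts": joint torques, N m; "tool_pos": TCP position; "tool_rot": TCP orientation; "contact_force": force on the tool from outside, world axes, zero at the start; "ft_torque": the same for the moment, N m; "gripper_width": opening from 0.0 (shut) to 1.0 (fully open).
Only numpy, scipy, OpenCV 4.12 (cv2) and the standard library are available. Lean on these libraries where they do the work, as an engineer would, in place of code of your own. Each camera call takes 0.05 s, during which the arm holds its last target.

TASK

The glue pot is hot: pick up the lid lifter by its wooden handle, hook its fork under the loop on the pot's lid, lift the lid off level, and set it down gently, flat and centred on the round cork board. Then draw the lifter out and lay it down flat on the bare bench top. Never let the gripper or arm touch the lid or the pot, never let the lid tip over to one side, and do not shift or knock over the other things on the bench.

Things in the scene. Friction and masses are not known exactly. Their poses are not given: they have to be found in the camera images.
- lid_loop (a point): Centre of the top bar of the lid's loop handle, an upright arch of 8 mm round dark bar, legs 72 mm apart. The bar runs along this point's x, straight for 56 mm; z up. The window below it is 64 mm wide and 34 mm high (lid top to bar underside), open to +y and -y. Bar centre: 38 mm over the lid's top, 50 mm over lid; 134 mm above the bench on the pot.
- lid: Round steel lid, about 0.2 kg: disc 120 mm across, 6 mm thick, on a plug 94 mm across, 6 mm deep, which sits with 5 mm play in the pot's mouth. Origin: centre of the plug's underside; axes as lid_loop. Origin at z = 84 mm on the pot, 12 mm when it stands on the cork board. The lid hangs and swings freely on the loop.
- glue_pot: Electric glue pot, fixed: steel vessel 116 mm across, 90 mm tall, grey base 128 mm across, black dial on its -x side. Origin at the centre of its underside, z up. The glue bottle and the low offcut stand about 140 mm from its axis, one towards its +y and one towards its -y (the two sides the loop is open to); which is which varies.
- lifter_grip (a point): Centre of the lid lifter's wooden handle: 115 mm long (x), 18 mm wide (y), 30 mm high (z). x points to the fork, z up. It lies flat on the bench, right way up, this point 15 mm above the bench. About 0.16 kg. Handle, shank and fork share one flat underside, 15 mm below the point. Shank 16 mm wide, 6 mm thick.
- lifter_saddle (a point): Where the loop's bar rests on the fork: middle of the two prongs' upper face, 139 mm in x from lifter_grip, 6 mm above the tool's underside. Fork 36 mm wide, prongs 7 mm wide and 6 mm thick. Saddle 26 mm long, between a cross bar (top 12 mm above the underside) and upturned tips (top 16 mm above it) that end 158 mm from lifter_grip.
- rest_top (a point): Centre of the top face of the round cork board for the lid: fixed, 130 mm across, its top 12 mm above the bench, z up. A drilling jig is fixed on the bench between pot and board (x 0.39 to 0.62, y 0.12 to 0.24, up to 80 mm tall; its lever reaches out to x = 0.34, 62 to 98 mm high).
- glue_bottle: Bystander: standing glue bottle, 65x72 mm, 199 mm tall, origin at the centre of its underside. Stands close to the pot on its +y or -y side.
- offcut: Bystander: low dark wood offcut, 45x90 mm, 30 mm tall, origin at the centre of its underside. Lies close to the pot on the side opposite the bottle. To the right of the pot a parts cabinet is fixed (164 mm tall, x 0.43 to 0.61, from y = -0.36 outwards; one drawer stands open towards the robot).
- pencil_tin: Bystander: tin of pencils, 68 mm across, 182 mm tall with the pencils, origin at the centre of its underside; stands beyond the cork board.
- tape_measure: Bystander: tape measure, 33x81 mm, 66 mm tall, origin at the centre of its underside.
- block_plane: Bystander: block plane, 52x164 mm, 51 mm tall, origin at the centre of its underside; at the far edge of the bench.
- lifter: The lid lifter as a whole; origin on its flat underside, 15 mm straight below lifter_grip; axes as there. It lies in front of the pot; nearer the robot a sanding block is fixed, 36 mm tall, about x 0.24, y -0.26.
Not all that is in view belongs to the job. What is shaped like the glue_pot but pink is not meant.

How it is judged:
By the outcome, as a careful person would: the job done as asked, in the order asked, and still so for the second after the job is handed in, with the robot touching nothing.
It also fails if it takes over 72 s, if anything falls off the work surface, if the arm or the gripper's body presses on something with over 40 N, if the wrist force passes 120 N, or if a joint passes its speed limit or range.

## Working session

There is one attempt and no reset: what is moved stays moved. The work goes in short steps, Python scripts to look and compute and a shell command to move; the robot and the scene stay as the last step left them, time stands still between calls to the robot, and variables do not carry over. Pictures are saved under pics/ and viewed, and the job is handed in when it is done.

```bash
ls; mkdir -p pics; python3 - <<'E'
from plant import manip
import cv2
for n in ("side","top"):
    im=manip.grab_frame(n); cv2.imwrite(f"pics/{n}0.png",im)
    print(n,manip.camera_model(n))
print(manip.state(), manip.grasp_offset)
E
```

```text
pics
side {'fx': 583.6161385121092, 'fy': 583.6161385121092, 'cx': 317.7145184550374, 'cy': 238.57767557620386, 'rvec': array([ 2.1431286 , -0.48572991,  0.25084504]), 'tvec': array([-0.4469235 ,  0.19769873,  1.63026421])}
top {'fx': 465.86911977156024, 'fy': 465.86911977156024, 'cx': 315.5166465591702, 'cy': 241.31115405519893, 'rvec': array([ 2.15213093, -2.16267683,  0.0902912 ]), 'tvec': array([-0.03439728,  0.49947877,  1.28587649])}
{'time': 0.1, 'joint_pos': array([ 1.04198681e+00,  5.33229805e-02,  1.61414832e+00,  3.76582074e-06,
        1.47602628e+00, -1.18983532e-01]), 'joint_vel': array([-0.00103312, -0.00159339, -0.00245119, -0.00042916, -0.0039012 ,
        0.00012465]), 'joint_efforts': array([ 4.49566433e-04, -3.94900811e+01, -3.71364534e+01, -1.33912608e-04,
        3.87507782e-03,  2.58524057e-05]), 'tool_pos': array([0.24871193, 0.57272098, 0.20927108]), 'tool_rot': array([-0.69167479,  0.69295089, -0.14409915,  0.14366794]), 'contact_force': array([-0.18123654,  0.40113729,  0.16135426]), 'ft_torque': array([-0.01534712,  0.01320535,  0.01456206]), 'gripper_width': 1.0009299958534834} -0.0187
```

View pics/side0.png

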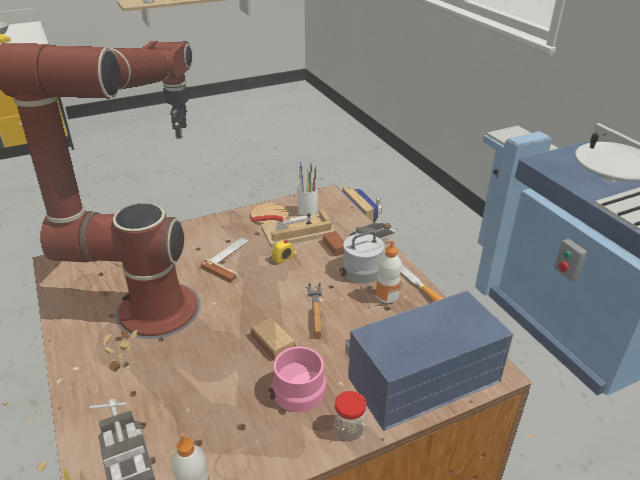

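View pics/top0.png

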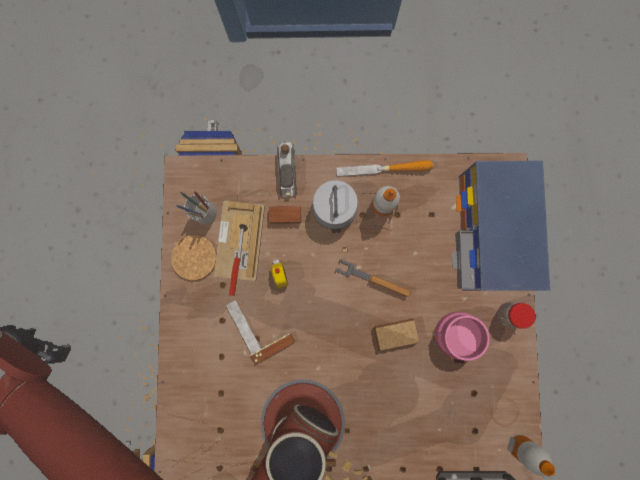

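The top view (up = +x, left = +y) shows the pot at about (335,205), the lifter from its handle at (390,286) to its fork at (347,269), and the cork board at (194,258). The offcut is on the pot's +y side (284,214) and the bottle on its -y side (387,200).
Things that could be mistaken for the targets:
- **Pot:** the steel one at (335,205) or the pink one at (463,338). I choose steel.
- **Lifter:** the forked tool at (372,279), the chisel at (390,168), the try-square at (258,335) or the jig lever at (236,270). I choose the forked one.

Next I take close crops to check.

```bash
cat > h.py <<'E'
import numpy as np, cv2
from scipy.optimize import least_squares
from scipy.spatial.transform import Rotation as R
from plant import manip
cams={n:manip.camera_model(n) for n in("side","top")}
def K(c): return np.array([[c["fx"],0,c["cx"]],[0,c["fy"],c["cy"]],[0,0,1.]])
def proj(n,P):
    c=cams[n]; return cv2.projectPoints(np.atleast_2d(np.array(P,float)),c["rvec"],c["tvec"],K(c),None)[0].reshape(-1,2)
def ray(n,uv,z):
    c=cams[n]; Rm=cv2.Rodrigues(c["rvec"])[0]; o=-Rm.T@c["tvec"]; d=Rm.T@np.linalg.inv(K(c))@np.array([uv[0],uv[1],1.])
    return o+d*(z-o[2])/d[2]
def tri(uvt,uvs):
    f=lambda p: np.r_[proj("top",p)[0]-uvt,proj("side",p)[0]-uvs]
    s=least_squares(f,[.5,0,.05]); return s.x, s.fun
def crop(im,x0,y0,w,h,k,name):
    c=cv2.resize(im[y0:y0+h,x0:x0+w],None,fx=k,fy=k,interpolation=cv2.INTER_CUBIC)
    for i in range(0,w,10): cv2.putText(c,str(x0+i),(i*k,8),0,.28,(0,255,255),1); cv2.line(c,(i*k,0),(i*k,3),(0,255,255),1)
    for i in range(0,h,10): cv2.putText(c,str(y0+i),(0,i*k+4),0,.28,(0,255,0),1)
    cv2.imwrite("pics/"+name,c)
E
python3 - <<'E'
from h import *
t=cv2.imread("pics/top0.png"); s=cv2.imread("pics/side0.png")
crop(t,300,170,120,130,5 if 0 else 4,"c_top1.png")
crop(s,280,220,130,120,5,"c_side1.png")
crop(t,160,180,110,110,5,"c_top2.png")
for n in cams:
    c=cams[n];Rm=cv2.Rodrigues(c["rvec"])[0]; print(n,-Rm.T@c["tvec"])
E
```

```text
side [-0.1207084  -1.2908862   1.10255572]
top [ 0.36189062 -0.06436815  1.3300498 ]
```

View pics/c_top1.png

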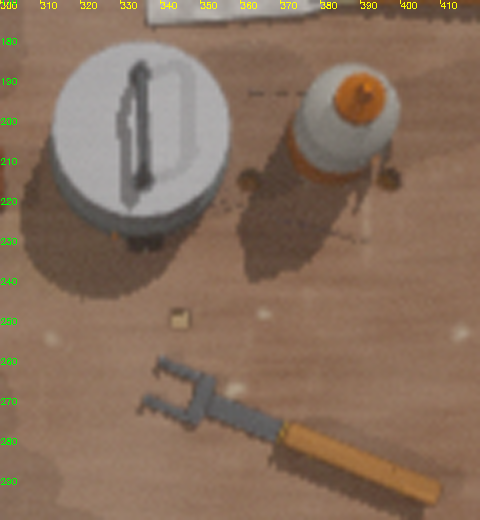

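View pics/c_side1.png

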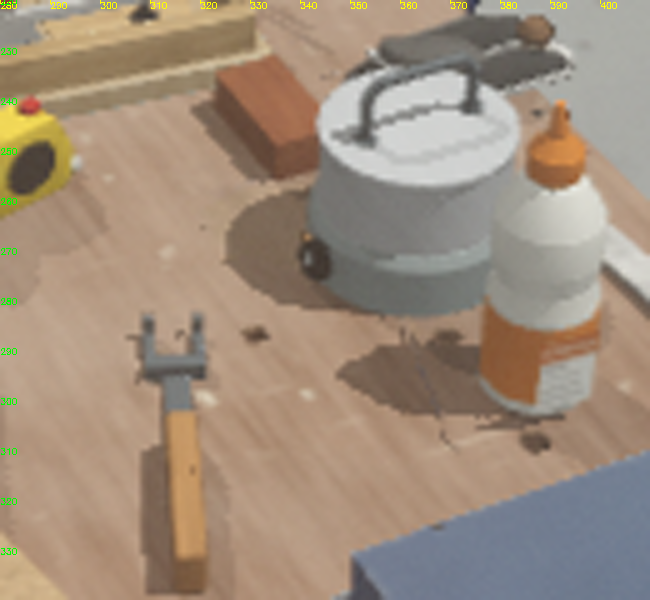

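View pics/c_top2.png

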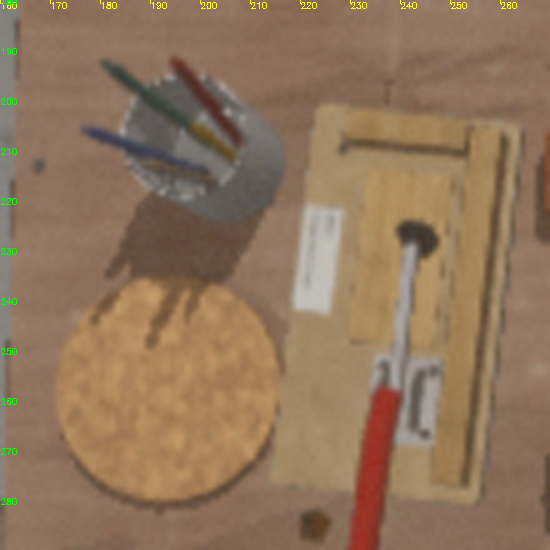

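```bash
python3 - <<'E'
from h import *
np.set_printoptions(precision=4,suppress=True)
print("loop ends",tri((335,188.7),(373.5,232.6)),tri((335.7,215.5),(354,237.5)))
print("bar z=.134",ray("top",(335,188.7),.134),ray("top",(335.7,215.5),.134),"side",ray("side",(373.5,232.6),.134),ray("side",(354,237.5),.134))
# lid disc centre in top: extent
print("lid ctr top z=.096",ray("top",(335.2,202),.096))
# lifter: handle end face corners & junction (top face z=.03)
for uv in [(370.5,278),(408.5,293.5)]: print("handle top",ray("top",uv,.03))
for uv in [(341,260.5),(336.5,270.5)]: print("tips",ray("top",uv,.016))
print("side tips",ray("side",(309.5,284),.016),ray("side",(319.5,283.5),.016))
print("side handle ends",ray("side",(316.2,302),.03),ray("side",(317.3,331),.03))
c=ray("top",(193.2,258.3),.012); print("board",c, "edges",ray("top",(171,258),.012),ray("top",(215.5,258),.012),ray("top",(193,236),.012),ray("top",(193,281),.012))
print("tin top",ray("top",(195,205),.11))
for n in [(160,370),(165,155)]: print("bench corner",ray("top",n,0))
print("offcut",ray("top",(284,214),.03),"bottle",ray("top",(388,199),.1), "tape",ray("top",(279,275),.05),"square",ray("top",(245,325),0),ray("top",(290,340),0.02),ray("top",(228,303),0.0),"lever end",ray("top",(233,293),.09))
s=manip.state(); q=s["tool_rot"]; print(R.from_quat(np.r_[q[1:],q[0]]).as_matrix())
E
```

```text
loop ends (array([ 0.6291, -0.0916,  0.1293]), array([ 0.3774, -0.9012, -1.0749,  0.2085])) (array([ 0.5596, -0.0937,  0.1338]), array([ 0.7345, -1.7823, -2.1143,  0.3324]))
bar z=.134 [ 0.6257 -0.0905  0.134 ] [ 0.5549 -0.0918  0.134 ] side [ 0.6289 -0.0978  0.134 ] [ 0.5658 -0.0951  0.134 ]
lid ctr top z=.096 [ 0.5977 -0.0916  0.096 ]
handle top [ 0.3955 -0.1892  0.03  ]
handle top [ 0.3524 -0.2933  0.03  ]
tips [ 0.4455 -0.1083  0.016 ]
tips [ 0.4173 -0.0954  0.016 ]
side tips [ 0.421  -0.1002  0.016 ] [ 0.4482 -0.1107  0.016 ]
side handle ends [ 0.3981 -0.1938  0.03  ] [ 0.3521 -0.2973  0.03  ]
board [0.4542 0.3124 0.012 ] edges [0.4554 0.3762 0.012 ] [0.4547 0.2485 0.012 ] [0.5182 0.3145 0.012 ] [0.3897 0.3114 0.012 ]
tin top [0.5899 0.283  0.11  ]
bench corner [0.141  0.4022 0.    ]
bench corner [0.7607 0.4068 0.    ]
offcut [0.5771 0.0519 0.03  ] bottle [ 0.604  -0.2326  0.1   ] tape [0.4043 0.0633 0.05  ] square [0.2653 0.164  0.    ] [0.2255 0.035  0.02  ] [0.3272 0.2133 0.    ] lever end [0.3558 0.1816 0.09  ]
[[ 0.9172 -0.001   0.3984]
 [-0.3985 -0.0016  0.9172]
 [-0.0002 -1.     -0.0019]]
```

The crops confirm both choices: the steel pot has the loop bar along world x, open to ±y, with the bottle on -y and the offcut on +y. The forked lifter lies at yaw ≈ 67°, with its grip at about (0.374,-0.243). The measured handle length is 113 mm against 115 given, and the board diameter 128 mm against 130. I'll enter the loop from +y, over the offcut.

To keep joint 6 in range for the later half turn, I approach with yaw -270°.

```bash
python3 -m jog '{"offset":[[0.3,-0.35,0],[0.3,-0.35,0],[0.3,-0.35,0],[0.3,-0.35,0],[0.3,-0.35,0],[0.3,-0.35,0],[0.3,-0.35,0],[0.3,-0.35,0],[0.3,-0.35,0],[0.3,-0.35,0],[0.3,-0.35,0],[0.3,-0.35,0]],"angular":[[0,0,-1],[0,0,-1],[0,0,-1],[0,0,-1],[0,0,-1],[0,0,-1],[0,0,-1],[0,0,-1],[0,0,-1],[0,0,-1],[0,0,-1],[0,0,-1]],"jaw":[85,85,85,85,85,85,85,85,85,85,85,85]}'
cat > st.py <<'E'
from h import *
np.set_printoptions(precision=4,suppress=True)
s=manip.state(); q=s["tool_rot"]; M=R.from_quat(np.r_[q[1:],q[0]]).as_matrix()
print("t",s["time"],"tcp",s["tool_pos"],"zyaw",np.degrees(np.arctan2(M[1,2],M[0,2])),"y axis",M[:,1],"z axis",M[:,2])
print("j deg",np.degrees(s["joint_pos"]),"F",s["contact_force"],"T",s["ft_torque"],"w",s["gripper_width"]*85.4)
E
python3 st.py
```

```text
time: 1.3
tool_pos: [0.4292, 0.3623, 0.2098]
tool_rot: [0.474, -0.475, 0.524, -0.524]
contact_force: [0.6, 0.5, -0.7]
gripper_width: 0.997
t 1.3 tcp [0.4292 0.3623 0.2098] zyaw -5.725811536712792 y axis [-0.0008 -0.0005 -1.    ] z axis [ 0.995  -0.0998 -0.0008]
j deg [ 32.573   -5.5533 100.9068   0.0018  84.7008  38.2986] F [ 0.5654  0.4557 -0.7202] T [-0.0094  0.0394 -0.0064] w 85.16337022461924
```

```bash
cat > ov.py <<'E'
from h import *
def circ(c,r,z): a=np.linspace(0,2*np.pi,200); return np.c_[c[0]+r*np.cos(a),c[1]+r*np.sin(a),0*a+z]
def draw(c,n,P,x0,y0,k,col,closed=True):
    p=(proj(n,P)-[x0,y0]+.5)*k; cv2.polylines(c,[np.round(p).astype(int)],closed,col,1)
E
python3 - <<'E'
from ov import *
t=cv2.imread("pics/top0.png"); s=cv2.imread("pics/side0.png")
L=(0.5935,-0.0925); ya=np.radians(0)
d=np.array([np.cos(ya),np.sin(ya)])
for n,im,b in(("top",t,(300,165,80,80)),("side",s,(330,215,70,65))):
    k=7; c=cv2.resize(im[b[1]:b[1]+b[3],b[0]:b[0]+b[2]],None,fx=k,fy=k,interpolation=cv2.INTER_CUBIC)
    draw(c,n,circ(L,.06,.096),b[0],b[1],k,(0,0,255))
    draw(c,n,circ(L,.064,.0),b[0],b[1],k,(255,0,0))
    e=[[*(L+d*t),.134] for t in(-.036,.036)]; draw(c,n,e,b[0],b[1],k,(0,255,0),False)
    cv2.imwrite(f"pics/ov_{n}.png",c)
c=cv2.resize(t[225:290,160:230],None,fx=7,fy=7,interpolation=cv2.INTER_CUBIC)
draw(c,"top",circ((.4545,.3125),.065,.012),160,225,7,(0,0,255)); 
c2=cv2.resize(s[195:245,235:305],None,fx=7,fy=7,interpolation=cv2.INTER_CUBIC)
draw(c2,"side",circ((.4545,.3125),.065,.012),235,195,7,(0,0,255)); cv2.imwrite("pics/ov_b.png",np.vstack([c,c2]))
E
```

```text
(no output)
```

View pics/ov_top.png

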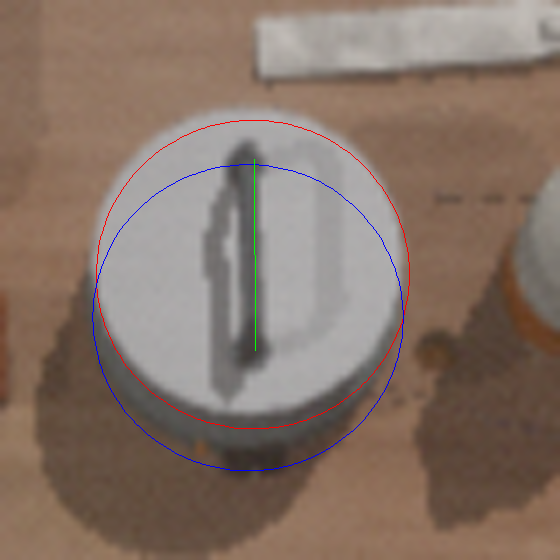

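View pics/ov_side.png

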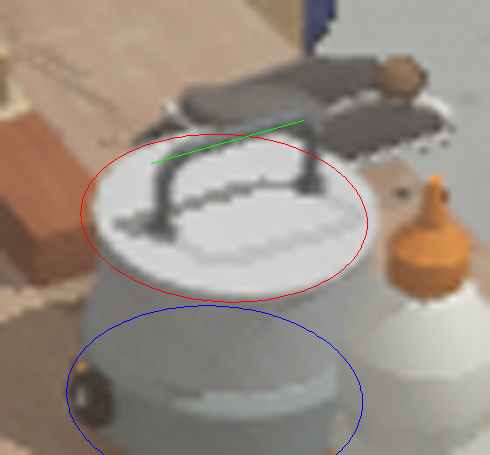

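View pics/ov_b.png

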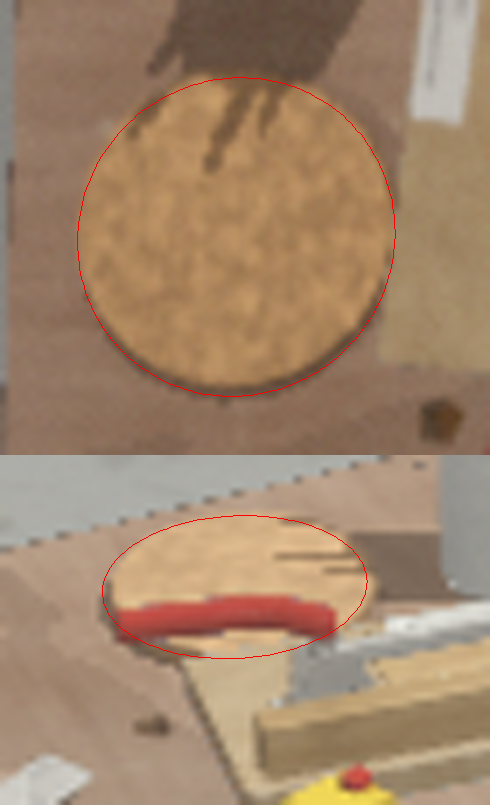

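Overlay results:
- **Lid:** its centre is about (0.597,-0.092), a few mm further in +x than my first guess. The bar's yaw is ≈ +1°.
- **Board:** its centre is about (0.455,0.3125).

The move tracks well and yaw = j1 - j6 is confirmed. I continue.

```bash
python3 -m jog '{"offset":[[0,-0.4,0],[0,-0.4,0],[0,-0.4,0],[0,-0.4,0],[0,-0.4,0],[0,-0.4,0],[0,-0.4,0],[0,-0.4,0],[0,-0.4,0],[0,-0.4,0],[0,-0.4,0],[0,-0.4,0]],"angular":[[0,0,-1],[0,0,-1],[0,0,-1],[0,0,-1],[0,0,-1],[0,0,-1],[0,0,-1],[0,0,-1],[0,0,-1],[0,0,-1],[0,0,-1],[0,0,-1]],"jaw":[85,85,85,85,85,85,85,85,85,85,85,85]}' >/dev/null
python3 -m jog '{"offset":[[0,-0.4,0],[0,-0.4,0],[0,-0.4,0],[0,-0.4,0],[0,-0.4,0],[0,-0.4,0],[0,-0.4,0],[0,-0.4,0],[-0.2,-0.4,0],[-0.2,-0.4,0],[-0.2,-0.4,0],[-0.2,-0.4,0]],"angular":[[0,0,-1],[0,0,-1],[0,0,-1],[0,0,-1],[0,0,-1],[0,0,-1],[0,0,-1],[0,0,-1],[0,0,-1],[0,0,-1],[0,0,-1],[0,0,-1]],"jaw":[85,85,85,85,85,85,85,85,85,85,85,85]}' >/dev/null; python3 st.py
```

```text
t 3.7 tcp [ 0.3882 -0.1174  0.2099] zyaw -149.7222614397883 y axis [-0.0007  0.0003 -1.    ] z axis [-0.8636 -0.5042  0.0004]
j deg [-27.3613 -29.5773 119.8446  -0.0024  89.7742 122.361 ] F [-0.0044 -0.1879 -0.2236] T [-0.0115  0.0099  0.013 ] w 85.27524174565534
```

```bash
python3 -m jog '{"offset":[[0,-0.22,0],[0,-0.22,-0.2],[0,-0.22,-0.3],[0,-0.22,-0.3],[0,-0.22,-0.3],[0,-0.22,-0.3],[0,-0.22,-0.3],[0,-0.22,-0.3],[-0.07,-0.3,-0.3],[0,0,0]],"angular":[[0,0,-1],[0,0,-1],[0,0,-1],[0,0,-1],[0,0,-1],[0,0,-1],[0,0,-1],[0,0,-1],[0,0,-0.93],[0,0,0]],"jaw":[85,85,85,85,85,85,85,85,70,60]}' >/dev/null; python3 st.py
python3 - <<'E'
from h import *
t=manip.grab_frame("top"); s=manip.grab_frame("side")
crop(t,320,240,120,90,6,"g_t.png"); crop(s,270,230,100,120,5,"g_s.png")
E
```

```text
t 4.7 tcp [ 0.3836 -0.2194  0.0927] zyaw 156.83230416694198 y axis [-0.0043  0.0032 -1.    ] z axis [-0.9193  0.3934  0.0052]
j deg [-39.4243 -17.2224 122.4155  -0.0172  75.1117 163.748 ] F [-0.552   0.386   0.5559] T [0.0282 0.0397 0.0127] w 60.47644213624965
```

View pics/g_t.png

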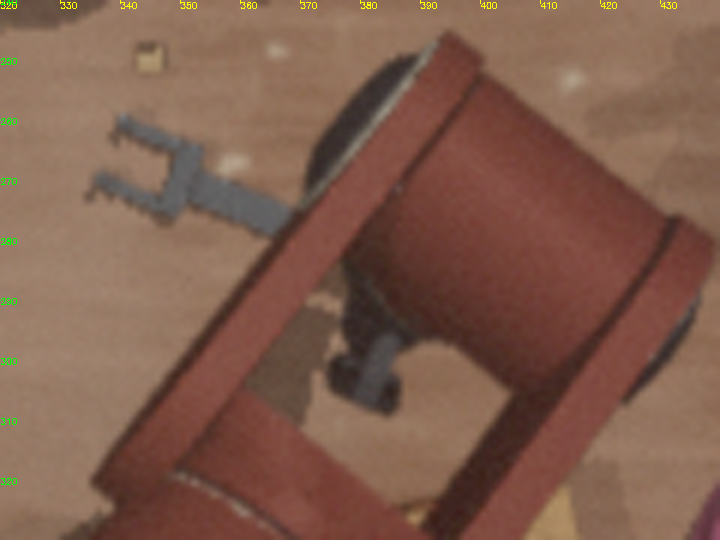

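View pics/g_s.png

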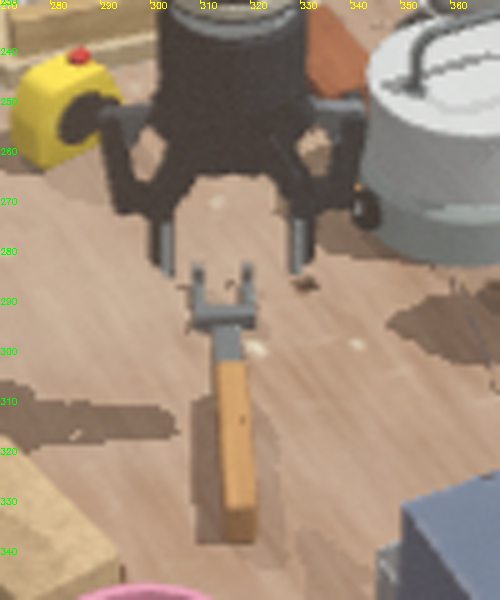

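The fingers straddle the handle line, parallel to it. I descend and close.

```bash
python3 -m jog '{"offset":[[0,0,-0.3],[0,0,-0.4],[0,0,-0.4],[0,0,-0.3],[0,0,-0.2],[0,0,-0.12],[0,0,0],[0,0,0]],"angular":[[0,0,0],[0,0,0],[0,0,0],[0,0,0],[0,0,0],[0,0,0],[0,0,0],[0,0,0]],"jaw":[60,60,60,60,60,60,60,60]}' >/dev/null; python3 st.py
python3 -m jog '{"offset":[[0,0,0],[0,0,0],[0,0,0],[0,0,0],[0,0,0],[0,0,0],[0,0,0],[0,0,0]],"angular":[[0,0,0],[0,0,0],[0,0,0],[0,0,0],[0,0,0],[0,0,0],[0,0,0],[0,0,0]],"jaw":[40,30,20,10,5,5,5,5]}' >/dev/null; python3 st.py
```

```text
t 5.6 tcp [ 0.3861 -0.2201  0.0102] zyaw 156.96742755320608 y axis [ 0.0011 -0.0009 -1.    ] z axis [-0.9203  0.3913 -0.0013]
j deg [-39.2956  -9.7827 125.1281   0.002   64.5754 163.7361] F [-0.3869 -0.4896  0.4078] T [-0.0497 -0.0169 -0.0043] w 60.40964925477066
t 6.4 tcp [ 0.3855 -0.2198  0.0094] zyaw 156.9416817453309 y axis [-0.  0. -1.] z axis [-0.9201  0.3917  0.    ]
j deg [-39.3126  -9.7364 125.1843   0.0016  64.5544 163.745 ] F [ 0.0894 -0.6055 -0.1799] T [-0.0226  0.0098  0.0309] w 5.247721662536526
```

The fingers closed to 5 mm, so they caught nothing. I look.

```bash
python3 - <<'E'
from h import *
t=manip.grab_frame("top"); s=manip.grab_frame("side")
crop(t,320,240,120,90,6,"m_t.png"); crop(s,270,230,100,120,5,"m_s.png")
print(proj("side",manip.state()["tool_pos"]),proj("top",manip.state()["tool_pos"]))
E
```

```text
[[316.11709822 314.68625821]] [[380.70298589 281.71339969]]
```

View pics/m_t.png

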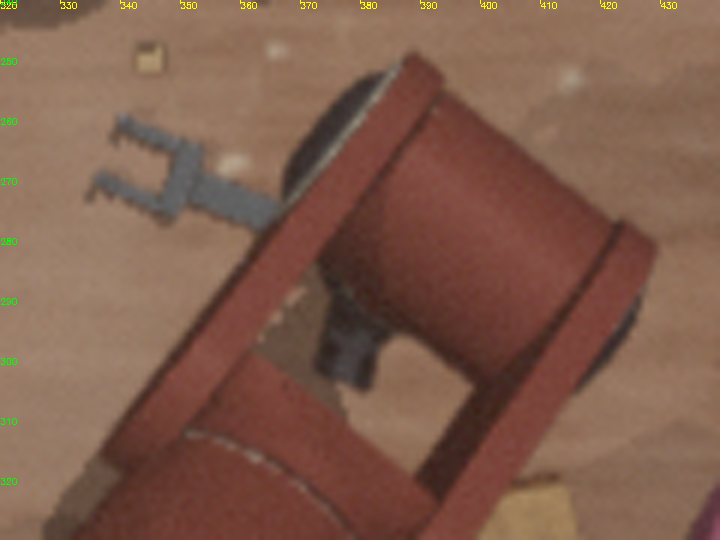

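View pics/m_s.png

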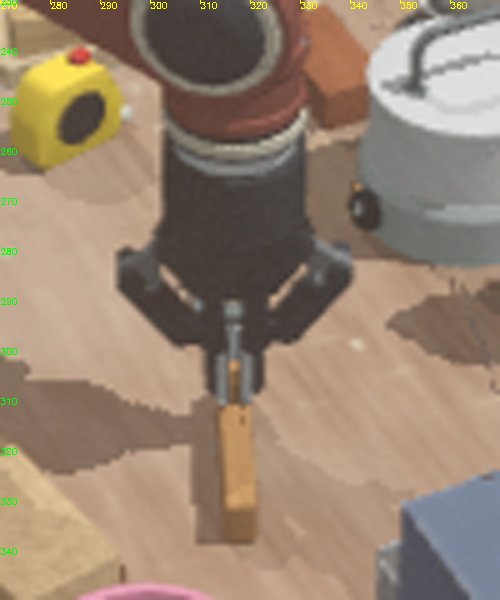

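```bash
python3 - <<'E'
from ov import *
s=manip.grab_frame("side")
k=12; b=(295,270,50,75)
c=cv2.resize(s[b[1]:b[1]+b[3],b[0]:b[0]+b[2]],None,fx=k,fy=k,interpolation=cv2.INTER_CUBIC)
g=np.array([.3745,-.2434]); a=np.radians(66.7); u=np.array([np.cos(a),np.sin(a)]); v=np.array([-u[1],u[0]])
c0=c.copy()
for z in(0,.03):
    P=[[*(g+u*i*.0575+v*j*.009),z] for i,j in((-1,-1),(1,-1),(1,1),(-1,1))]; draw(c,"side",P,b[0],b[1],k,(0,0,255))
M=manip.state()["tool_pos"]; draw(c,"side",[M,M+[0,0,.0187]],b[0],b[1],k,(0,255,0),False)
cv2.imwrite("pics/m2.png",cv2.resize(np.hstack([c0,c]),(800,600)))
E
```

```text
(no output)
```

View pics/m2.png

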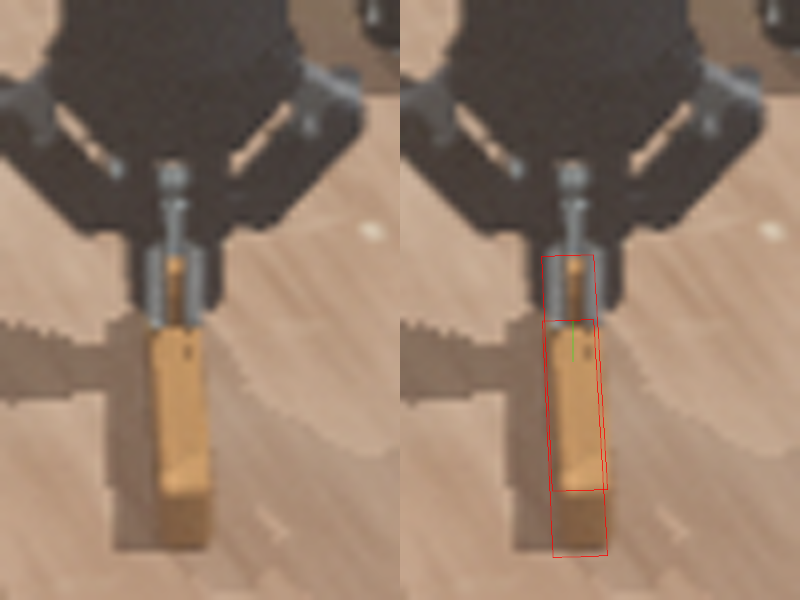

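```bash
python3 - <<'E'
from ov import *
p=np.array([.3836,-.2194,.0927]); zx=np.array([-.9193,.3934,.005])
for dz in (0,.008,.02,.03): print(dz,proj("side",[p+zx*.03+[0,0,dz],p-zx*.03+[0,0,dz]]))
print(ray("side",(316,311),.0094))
E
```

```text
0 [[304.06186171 291.83026431]
 [326.63684554 291.30328747]]
0.008 [[304.01976559 289.52106829]
 [326.66224148 288.9957666 ]]
0.02 [[303.95614709 286.03125468]
 [326.70062113 285.50852133]]
0.03 [[303.90269194 283.09895561]
 [326.73286907 282.5784145 ]]
[ 0.39157109 -0.2061762   0.0094    ]
```

The side view shows the fingertips about 19 mm (one grasp offset) higher than the reported TCP: they ended just above the handle's top. Nothing was touched, as the force is near 0. I check the tip height by opening the jaw and looking again.

```bash
python3 -m jog '{"offset":[[0,0,0],[0,0,0],[0,0,0],[0,0,0],[0,0,0]],"angular":[[0,0,0],[0,0,0],[0,0,0],[0,0,0],[0,0,0]],"jaw":[30,50,50,50,50]}' >/dev/null; python3 st.py; python3 - <<'E'
from ov import *
s=manip.grab_frame("side"); t=manip.grab_frame("top")
k=8; b=(285,265,60,75)
def mk(n,im,b):
    c=cv2.resize(im[b[1]:b[1]+b[3],b[0]:b[0]+b[2]],None,fx=k,fy=k,interpolation=cv2.INTER_CUBIC)
    st=manip.state(); p=st["tool_pos"]; q=st["tool_rot"]; M=R.from_quat(np.r_[q[1:],q[0]]).as_matrix(); zx=M[:,2]
    for sg in(1,-1):
        a=p+sg*zx*.025; draw(c,n,[a,a+[0,0,.03]],b[0],b[1],k,(0,255,0),False)
    return c
cv2.imwrite("pics/m3.png",mk("side",s,b))
cv2.imwrite("pics/m4.png",mk("top",t,(345,265,70,55)))
E
```

```text
t 7.05 tcp [ 0.3855 -0.2198  0.0094] zyaw 156.9401846736074 y axis [ 0. -0. -1.] z axis [-0.9201  0.3917 -0.    ]
j deg [-39.3123  -9.7389 125.1841  -0.0005  64.5544 163.7478] F [-1.0552 -0.1743 -0.0535] T [0.0137 0.006  0.0038] w 49.9190569207995
```

View pics/m3.png

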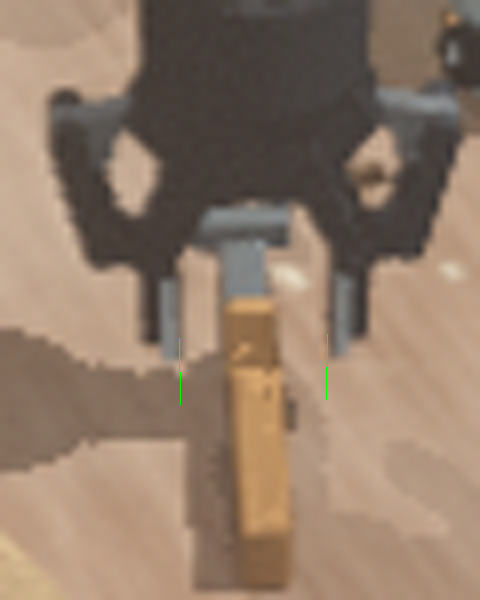

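View pics/m4.png

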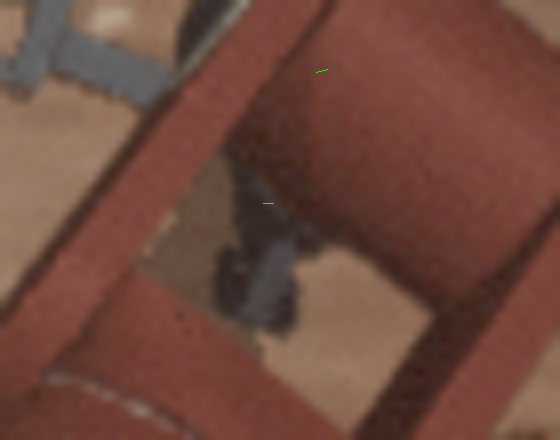

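```bash
python3 -m jog '{"offset":[[0,0,-0.1],[0,0,-0.1],[0,0,0]],"angular":[[0,0,0],[0,0,0],[0,0,0]],"jaw":[50,50,50]}' |tail -2; python3 st.py; python3 - <<'E'
from ov import *
s=manip.grab_frame("side")
crop(s,285,265,60,75,8,"m5.png")
E
```

```text
contact_force: [0.2, 0.6, -0.0]
gripper_width: 0.588
t 7.45 tcp [ 0.3847 -0.2192 -0.0018] zyaw 156.93704429447524 y axis [-0.0017  0.0014 -1.    ] z axis [-0.9201  0.3917  0.0021]
j deg [-39.3148  -8.5862 125.4519   0.0001  63.2603 163.7481] F [ 0.1928  0.5877 -0.0338] T [ 0.0059  0.0008 -0.0127] w 50.17970423334694
```

View pics/m5.png

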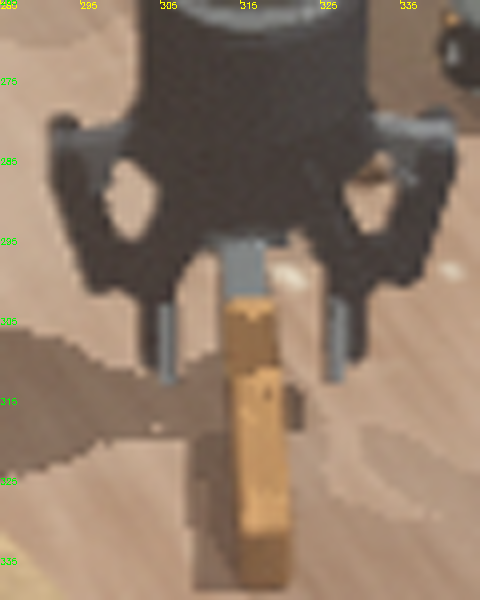

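No contact at a reported z of -2 mm, so the reading is about 17–19 mm low in z. I lower another 11 mm and close.

```bash
python3 -m jog '{"offset":[[0,0,-0.1],[0,0,-0.1],[0,0,0]],"angular":[[0,0,0],[0,0,0],[0,0,0]],"jaw":[50,50,50]}' >/dev/null; python3 st.py;  python3 -m jog '{"offset":[[0,0,0],[0,0,0],[0,0,0],[0,0,0],[0,0,0]],"angular":[[0,0,0],[0,0,0],[0,0,0],[0,0,0],[0,0,0]],"jaw":[30,10,5,0,0]}' >/dev/null; python3 st.py;python3 - <<'E'
from ov import *
s=manip.grab_frame("side")
crop(s,285,265,60,75,8,"m6.png")
E
```

```text
t 7.8 tcp [ 0.3849 -0.2193 -0.0116] zyaw 156.93951641482565 y axis [-0.0014  0.0011 -1.    ] z axis [-0.9201  0.3917  0.0017]
j deg [-39.3139  -7.482  125.6108   0.0001  61.9749 163.7466] F [ 0.1825  0.4011 -0.0976] T [-0.0017 -0.0413 -0.0081] w 50.05366570433688
t 8.3 tcp [ 0.3858 -0.22   -0.0102] zyaw 156.93943885984666 y axis [ 0.0007 -0.0005 -1.    ] z axis [-0.9201  0.3917 -0.0008]
j deg [-39.3115  -7.5688 125.5339   0.0033  61.9861 163.7476] F [0.4524 0.1752 2.3707] T [-0.0501 -0.0543 -0.0214] w 16.564093831348956
```

View pics/m6.png

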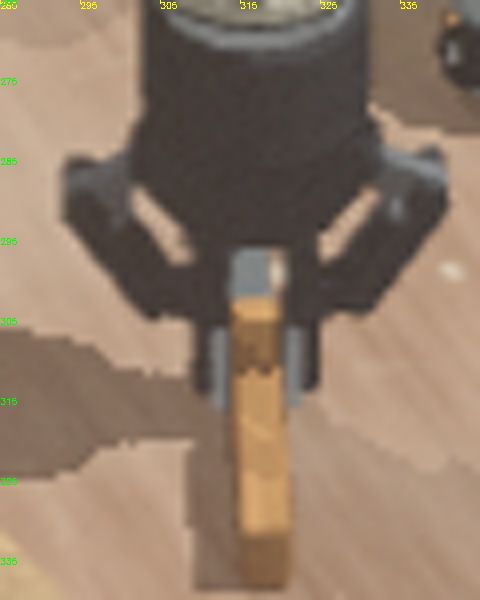

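The handle is gripped (16.6 mm). For a firmer hold I reseat it 4 mm deeper.

```bash
python3 -m jog '{"offset":[[0,0,0],[0,0,0],[0,0,-0.04],[0,0,-0.04],[0,0,0],[0,0,0],[0,0,0],[0,0,0]],"angular":[[0,0,0],[0,0,0],[0,0,0],[0,0,0],[0,0,0],[0,0,0],[0,0,0],[0,0,0]],"jaw":[28,28,28,28,15,0,0,0]}' >/dev/null; python3 st.py
```

```text
t 9.15 tcp [ 0.3853 -0.2196 -0.0148] zyaw 156.94289293860174 y axis [-0.0004  0.0003 -1.    ] z axis [-0.9201  0.3916  0.0005]
j deg [-39.3114  -7.0873 125.6417  -0.0006  61.4739 163.7459] F [-0.9101  0.3857 -1.2794] T [ 0.0355 -0.055   0.0055] w 16.605808368167878
```

```bash
python3 -m jog '{"offset":[[0,0,0.2],[0,0,0.4],[0,0.1,0.5],[0,0.2,0.5],[0,0.2,0.5],[0,0.25,0.5],[0,0.25,0.4],[0,0.3,0.2],[0,0.3,0],[0,0.3,0],[0,0.3,0],[0,0.3,0]],"angular":[[0,0,0],[0,0,0],[0,0,1],[0,0,1],[0,0,1],[0,0,1],[0,0,1],[0,0,1],[0,0,1],[0,0,1],[0,0,1],[0,0,1]],"jaw":[0,0,0,0,0,0,0,0,0,0,0,0]}' ; python3 st.py; python3 - <<'E'
from ov import *
cv2.imwrite("pics/n1.png",manip.grab_frame("side"))
E
```

```text
time: 10.35
tool_pos: [0.3854, -0.0942, 0.1461]
tool_rot: [-0.314, 0.315, 0.633, -0.633]
contact_force: [0.2, 0.6, -0.7]
gripper_width: 0.198
t 10.35 tcp [ 0.3854 -0.0942  0.1461] zyaw -142.81731440545335 y axis [ 0.0008 -0.0004 -1.    ] z axis [-0.7967 -0.6044 -0.0004]
j deg [-24.5075 -28.793  125.3915   0.0007  83.3496 118.3098] F [ 0.1631  0.5591 -0.7382] T [0.0596 0.0367 0.0134] w 16.871392610732567
```

View pics/n1.png

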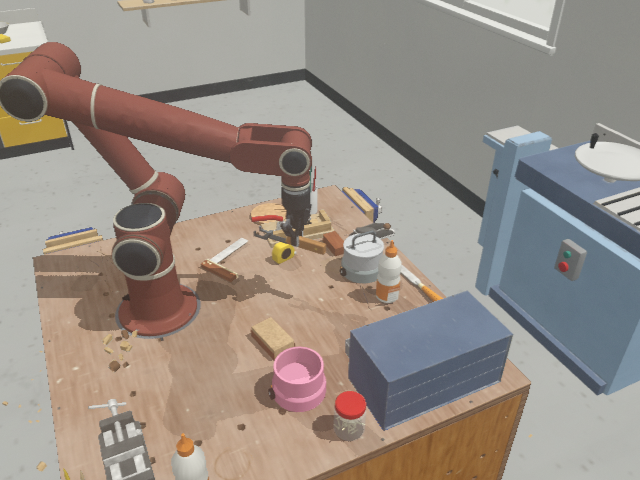

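The side view shows the lifter held level at about (275,237), clear of everything. I keep turning while moving round to the pot's +y side.

```bash
python3 -m jog '{"offset":[[0,0.3,0],[0,0.3,0],[0,0.3,0],[0,0.3,0],[0,0.35,0],[0,0.35,0],[0,0.35,0],[0,0.35,0],[0,0.35,0],[0,0.35,0],[0,0.35,0],[0,0.35,0]],"angular":[[0,0,1],[0,0,1],[0,0,1],[0,0,1],[0,0,1],[0,0,1],[0,0,1],[0,0,1],[0,0,1],[0,0,1],[0,0,1],[0,0,1]],"jaw":[0,0,0,0,0,0,0,0,0,0,0,0]}' >/dev/null; python3 st.py
python3 -m jog '{"offset":[[0.35,0.03,0],[0.35,0.03,0],[0.35,0.03,0],[0.35,0.03,0],[0.35,0.03,0],[0.35,0.03,0],[0.35,0.03,0],[0.35,0.03,0],[0.35,0,0],[0.35,0,0],[0.35,0,0],[0.3,0,0]],"angular":[[0,0,1],[0,0,1],[0,0,1],[0,0,1],[0,0,1],[0,0,1],[0,0,1],[0,0,1],[0,0,1],[0,0,1],[0,0,1],[0,0,1]],"jaw":[0,0,0,0,0,0,0,0,0,0,0,0]}' >/dev/null; python3 st.py
```

```text
t 11.6 tcp [0.3856 0.1057 0.146 ] zyaw -70.89826033919601 y axis [ 0.0008 -0.0002 -1.    ] z axis [ 0.3272 -0.9449  0.0004]
j deg [  4.6432 -28.2198 125.0288  -0.0127  83.1459  75.5429] F [ 0.0594  0.8555 -0.9835] T [ 0.0486  0.059  -0.0839] w 16.80456995904393
t 12.8 tcp [0.594  0.1168 0.1459] zyaw 1.0950043590271814 y axis [ 0.0004 -0.0002 -1.    ] z axis [0.9998 0.0191 0.0004]
j deg [ 4.0908  3.086  98.6258 -0.011  78.2679  2.998 ] F [ 0.3016 -0.5056 -1.0362] T [ 0.0177 -0.0333  0.0063] w 16.82118755112877
```

```bash
python3 -m jog '{"offset":[[0,0,-0.2],[0,0,-0.3],[0,0,-0.3],[0,0,-0.2],[0,0,-0.1],[0,0,0],[0,0,0]],"angular":[[0,0,0],[0,0,0],[0,0,0],[0,0,0],[0,0,0],[0,0,0],[0,0,0]],"jaw":[0,0,0,0,0,0,0]}' >/dev/null; python3 st.py; python3 - <<'E'
from ov import *
t=manip.grab_frame("top"); s=manip.grab_frame("side")
cv2.imwrite("pics/i_t.png",t);cv2.imwrite("pics/i_s.png",s)
crop(t,270,160,100,80,7,"i_tc.png"); crop(s,310,200,90,80,7,"i_sc.png")
E
```

```text
t 13.5 tcp [0.5932 0.1173 0.0907] zyaw 0.9308189655613128 y axis [ 0.0005  0.     -1.    ] z axis [0.9999 0.0162 0.0005]
j deg [  4.1357   6.0788 101.0297  -0.0007  72.8622   3.2051] F [ 0.5623  0.3382 -1.2283] T [ 0.0085 -0.0031  0.0021] w 16.627038170601374
```

View pics/i_tc.png

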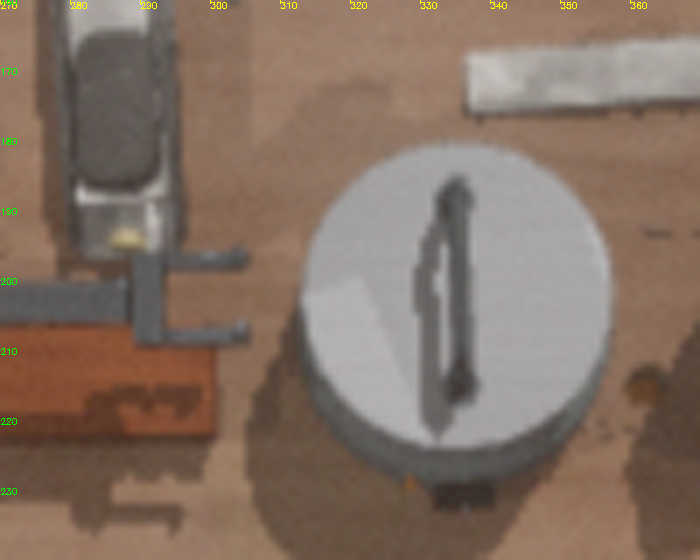

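View pics/i_sc.png

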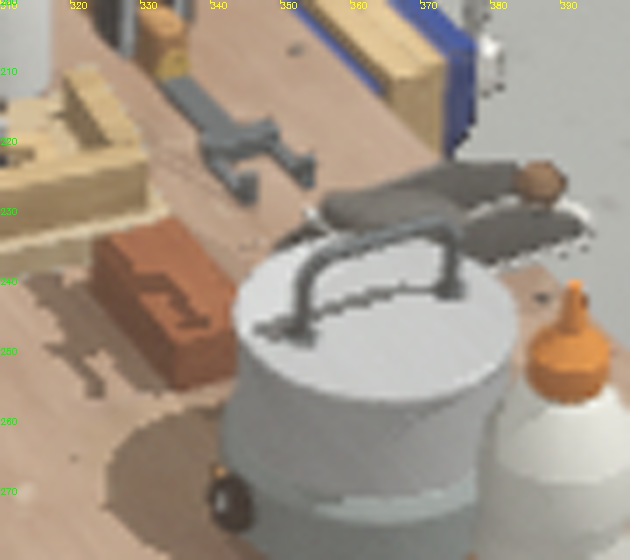

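```bash
python3 - <<'E'
from h import *
np.set_printoptions(precision=4,suppress=True)
print(tri((305,196.5),(353.5,223)),tri((305,207),(344.7,225.5)))
for z in(.11,.12,.13,.14): print(z,ray("top",(305,196.5),z),ray("top",(305,207),z),ray("side",(353.5,223),z),ray("side",(344.7,225.5),z))
# predicted tip tops
p=np.array([.5932,.1173,.1055]); 
f=np.array([.0162,-.9999,0]); n=np.array([.9999,.0162,0])
for w in(1,-1):
    q=p+f*.132+n*.0145*w+[0,0,.016]; print(q,proj("top",q),proj("side",q))
print("bar mid at z.134", tri((334.5,202),(364,234.5)))
E
```

```text
(array([ 0.6088, -0.0118,  0.1215]), array([ 0.0877, -0.2122, -0.2602,  0.0426])) (array([ 0.5801, -0.0114,  0.1206]), array([-0.0271,  0.0661,  0.0808, -0.012 ]))
0.11 [ 0.6106 -0.0111  0.11  ] [ 0.5822 -0.011   0.11  ] [0.6181 0.003  0.11  ] [0.5875 0.0025 0.11  ]
0.12 [ 0.6085 -0.0115  0.12  ] [ 0.5804 -0.0115  0.12  ] [ 0.6107 -0.01    0.12  ] [ 0.5803 -0.0105  0.12  ]
0.13 [ 0.6065 -0.0119  0.13  ] [ 0.5786 -0.0119  0.13  ] [ 0.6033 -0.0231  0.13  ] [ 0.5732 -0.0236  0.13  ]
0.14 [ 0.6044 -0.0124  0.14  ] [ 0.5768 -0.0123  0.14  ] [ 0.5958 -0.0361  0.14  ] [ 0.5661 -0.0366  0.14  ]
[ 0.6098 -0.0145  0.1215] [[306.093  195.8864]] [[353.9631 223.3883]]
[ 0.5808 -0.0149  0.1215] [[306.2896 206.7338]] [[345.5388 225.7831]]
bar mid at z.134 (array([ 0.5951, -0.0907,  0.1318]), array([ 0.6542, -1.5748, -1.8751,  0.3293]))
```

The tips' triangulated height is 0.121, as predicted, and their mid x is 0.5945 against 0.595 for the bar, so the fork is lined up with the window. I push in 97 mm along -y.

```bash
python3 -m jog '{"offset":[[0,-0.1,0],[0,-0.2,0],[0,-0.2,0],[0,-0.2,0],[0.01,-0.2,0],[0.01,-0.2,0],[0.01,-0.2,0],[0,-0.2,0],[0,-0.2,0],[0,-0.15,0],[0,-0.1,0],[0,0,0]],"angular":[[0,0,0],[0,0,0],[0,0,0],[0,0,0],[0,0,0],[0,0,0],[0,0,0],[0,0,0],[0,0,0],[0,0,0],[0,0,0],[0,0,0]],"jaw":[0,0,0,0,0,0,0,0,0,0,0,0]}' ; python3 st.py; python3 - <<'E'
from ov import *
t=manip.grab_frame("top"); s=manip.grab_frame("side")
crop(t,290,160,90,80,7,"i_tc2.png"); crop(s,320,200,80,80,7,"i_sc2.png")
E
```

```text
time: 14.8
tool_pos: [0.5945, 0.0191, 0.0904]
tool_rot: [-0.504, 0.504, -0.496, 0.496]
contact_force: [0.2, -0.2, -1.3]
gripper_width: 0.199
t 14.8 tcp [0.5945 0.0191 0.0904] zyaw 0.8952595812261701 y axis [-0. -0. -1.] z axis [ 0.9999  0.0156 -0.    ]
j deg [ -5.3236   4.8448 102.3881  -0.0002  72.7678  -6.2188] F [ 0.2396 -0.163  -1.2644] T [ 0.0104 -0.0441 -0.0236] w 16.964835124076135
```

View pics/i_tc2.png

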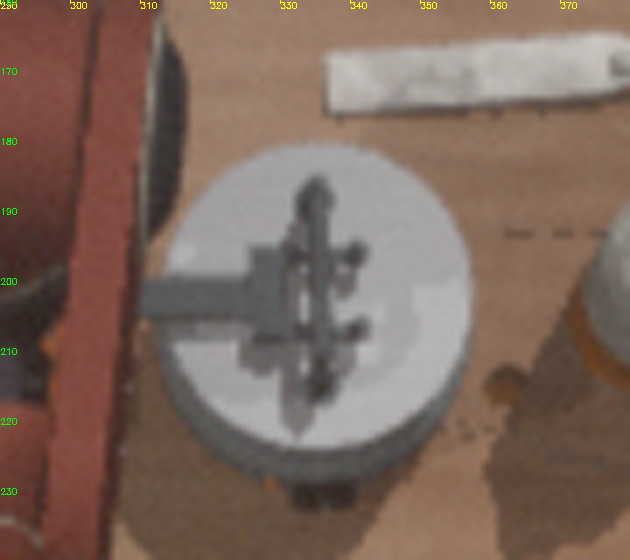

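View pics/i_sc2.png

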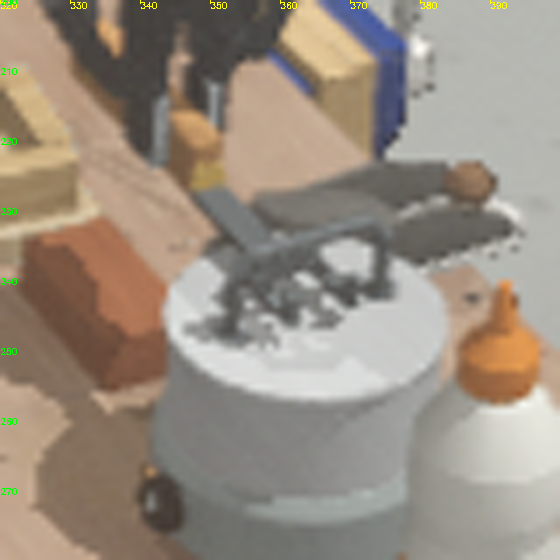

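The fork is through the window. The bar lies midway between cross bar and tips, and the prongs straddle its middle. I raise gently to take the lid's weight.

```bash
python3 -m jog '{"offset":[[0,0,0.1],[0,0,0.1],[0,0,0.08],[0,0,0.04],[0,0,0.04],[0,0,0.04],[0,0,0.04],[0,0,0.04],[0,0,0.04],[0,0,0.02],[0,0,0],[0,0,0]],"angular":[[0,0,0],[0,0,0],[0,0,0],[0,0,0],[0,0,0],[0,0,0],[0,0,0],[0,0,0],[0,0,0],[0,0,0],[0,0,0],[0,0,0]],"jaw":[0,0,0,0,0,0,0,0,0,0,0,0]}' >/dev/null; python3 st.py; python3 - <<'E'
from ov import *
t=manip.grab_frame("top"); s=manip.grab_frame("side")
crop(t,290,160,90,80,7,"l_t.png"); crop(s,320,200,80,80,7,"l_s.png")
E
```

```text
t 16.1 tcp [0.5945 0.0197 0.1174] zyaw 0.938352128791687 y axis [-0.0001  0.0001 -1.    ] z axis [ 0.9999  0.0164 -0.0001]
j deg [ -5.2653   3.218  101.3439   0.0025  75.445   -6.2043] F [ 0.1749  0.2131 -3.6599] T [ 0.1666  0.0373 -0.0273] w 17.209550346985612
```

View pics/l_s.png

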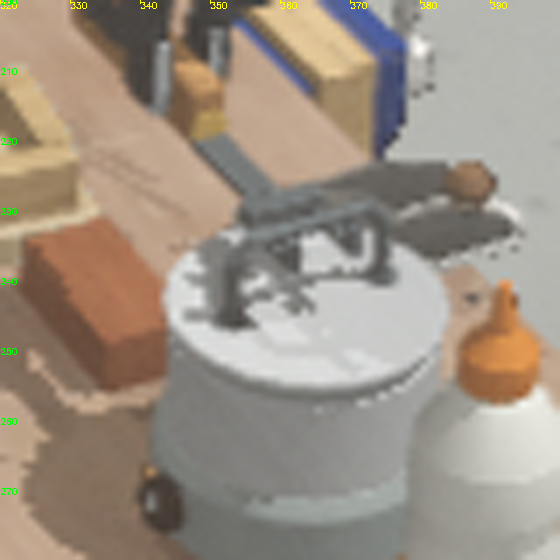

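View pics/l_t.png

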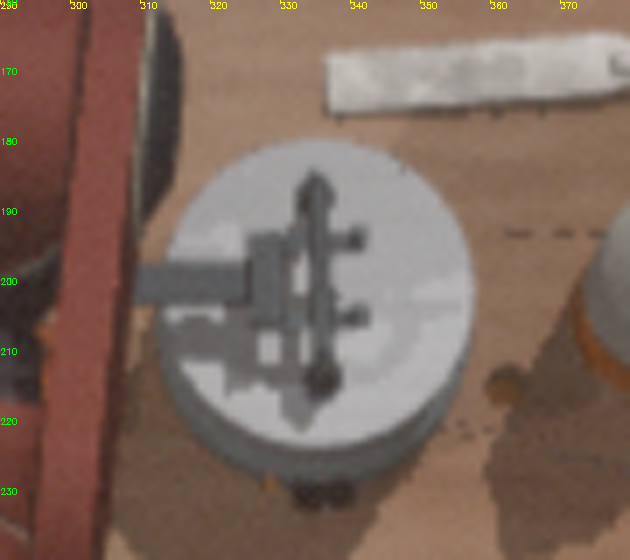

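The force rose by about 2.4 N, so the lid is on the fork and just clear. I raise it further and check it hangs level.

```bash
python3 -m jog '{"offset":[[0,0,0.05],[0,0,0.1],[0,0,0.15],[0,0,0.2],[0,0,0.2],[0,0,0.2],[0,0,0.2],[0,0,0.15],[0,0,0.1],[0,0,0.05],[0,0,0],[0,0,0]],"angular":[[0,0,0],[0,0,0],[0,0,0],[0,0,0],[0,0,0],[0,0,0],[0,0,0],[0,0,0],[0,0,0],[0,0,0],[0,0,0],[0,0,0]],"jaw":[0,0,0,0,0,0,0,0,0,0,0,0]}' >/dev/null; python3 st.py; python3 - <<'E'
from ov import *
t=manip.grab_frame("top"); s=manip.grab_frame("side")
cv2.imwrite("pics/l2_t0.png",t);cv2.imwrite("pics/l2_s0.png",s)
crop(t,270,150,110,80,7,"l2_t.png"); crop(s,310,170,90,85,7,"l2_s.png")
E
```

```text
t 17.4 tcp [0.5942 0.0198 0.1868] zyaw 0.940199841733802 y axis [-0.0009  0.0001 -1.    ] z axis [ 0.9999  0.0164 -0.0009]
j deg [-5.2638 -0.166  97.9249  0.0011 82.2956 -6.2041] F [-0.5904 -0.9214 -4.0798] T [0.2201 0.0004 0.0439] w 16.80946857375035
```

View pics/l2_s.png

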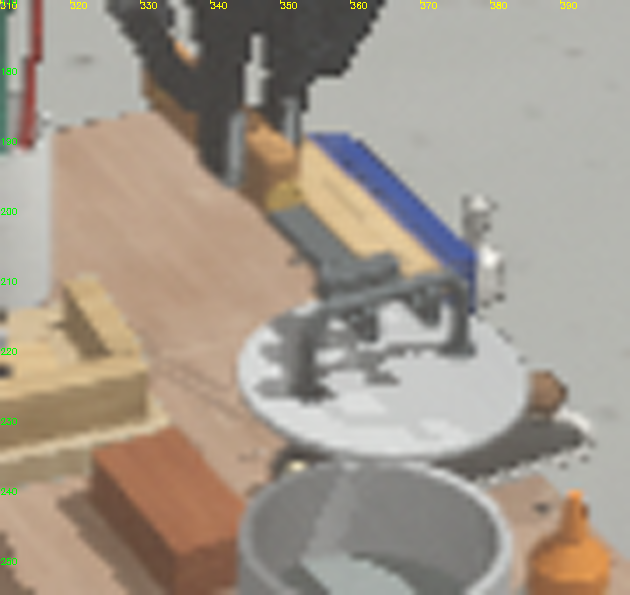

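View pics/l2_t.png

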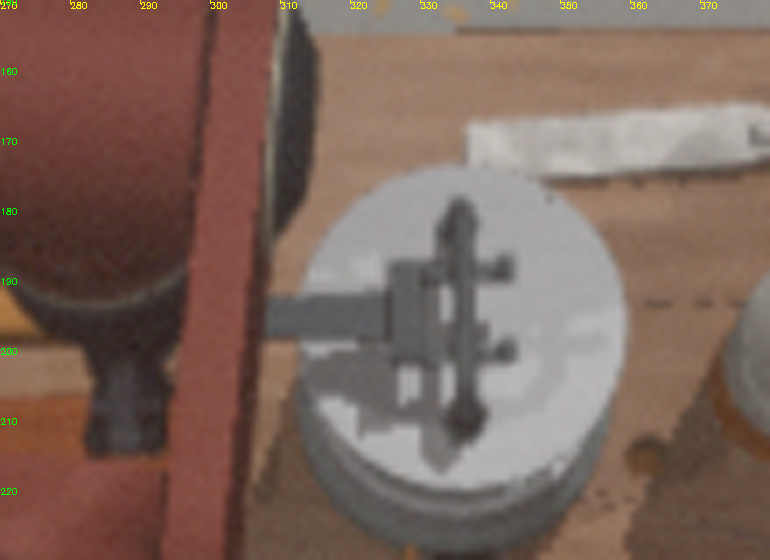

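```bash
python3 - <<'E'
from ov import *
from scipy.optimize import least_squares
t=cv2.imread("pics/l2_t0.png"); s=cv2.imread("pics/l2_s0.png")
L=(0.596,-0.0925); z=.173
out=[]
for n,im,b in(("top",t,(300,160,70,75)),("side",s,(335,195,60,55))):
    k=7; c=cv2.resize(im[b[1]:b[1]+b[3],b[0]:b[0]+b[2]],None,fx=k,fy=k,interpolation=cv2.INTER_CUBIC)
    draw(c,n,circ(L,.06,z),b[0],b[1],k,(0,0,255))
    draw(c,n,[[L[0]-.036,L[1],z+.038],[L[0]+.036,L[1],z+.038]],b[0],b[1],k,(0,255,0),False)
    cv2.imwrite(f"pics/ov2_{n}.png",c)
E
```

```text
(no output)
```

View pics/ov2_top.png

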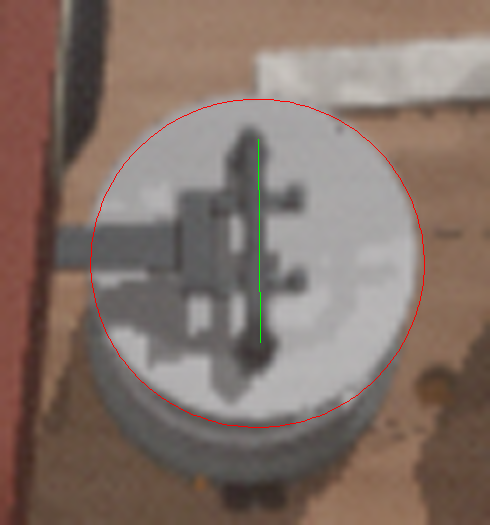

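View pics/ov2_side.png

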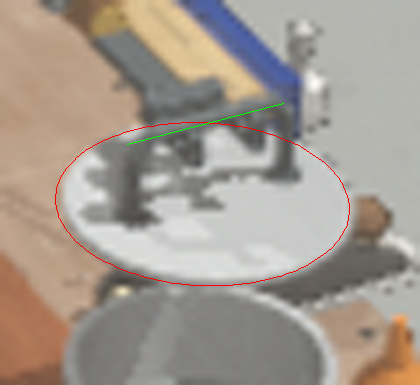

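The horizontal-circle overlay matches the lid's outline in both views, so it hangs level. Its centre is about (0.597,-0.091), an offset of (+0.003,-0.111) from the TCP. I carry it smoothly to above the board, over the jig.

```bash
python3 -m jog '{"offset":[[-0.03,0.05,0],[-0.06,0.1,0],[-0.09,0.15,0],[-0.12,0.2,0],[-0.14,0.25,0],[-0.16,0.3,0],[-0.16,0.3,0],[-0.16,0.3,0],[-0.16,0.3,0],[-0.16,0.3,0],[-0.16,0.3,0],[-0.16,0.3,0]],"angular":[[0,0,0],[0,0,0],[0,0,0],[0,0,0],[0,0,0],[0,0,0],[0,0,0],[0,0,0],[0,0,0],[0,0,0],[0,0,0],[0,0,0]],"jaw":[0,0,0,0,0,0,0,0,0,0,0,0]}' >/dev/null; python3 st.py
python3 -m jog '{"offset":[[-0.14,0.3,0],[-0.14,0.3,0],[-0.14,0.3,0],[-0.12,0.3,0],[-0.12,0.3,0],[-0.1,0.3,0],[-0.1,0.3,0],[-0.1,0.3,0],[-0.1,0.3,0],[-0.08,0.3,0],[-0.06,0.3,0],[-0.06,0.3,0]],"angular":[[0,0,0],[0,0,0],[0,0,0],[0,0,0],[0,0,0],[0,0,0],[0,0,0],[0,0,0],[0,0,0],[0,0,0],[0,0,0],[0,0,0]],"jaw":[0,0,0,0,0,0,0,0,0,0,0,0]}' >/dev/null; python3 st.py
python3 -m jog '{"offset":[[0,0.3,0],[0,0.3,0],[0,0.25,0],[0,0.25,0],[0,0.2,0],[0,0.15,0],[0,0.1,0],[0,0.05,0],[0,0.03,0],[0,0,0],[0,0,0],[0,0,0]],"angular":[[0,0,0],[0,0,0],[0,0,0],[0,0,0],[0,0,0],[0,0,0],[0,0,0],[0,0,0],[0,0,0],[0,0,0],[0,0,0],[0,0,0]],"jaw":[0,0,0,0,0,0,0,0,0,0,0,0]}' >/dev/null; python3 st.py
python3 - <<'E'
from ov import *
t=manip.grab_frame("top"); s=manip.grab_frame("side")
cv2.imwrite("pics/p_t0.png",t);cv2.imwrite("pics/p_s0.png",s)
crop(t,110,180,130,110,6,"p_t.png"); crop(s,220,120,110,120,5,"p_s.png")
E
```

```text
t 18.7 tcp [0.5158 0.1635 0.1875] zyaw 0.9474059624581884 y axis [ 0.0002  0.0001 -1.    ] z axis [0.9999 0.0165 0.0002]
j deg [  9.7064  -7.6489 104.9792   0.0017  82.6577   8.7588] F [ 0.5601 -0.5101 -2.924 ] T [ 0.2197  0.0078 -0.0354] w 17.063625406957613
t 19.9 tcp [0.4533 0.3435 0.1874] zyaw 0.9416570711012192 y axis [ 0.0001 -0.     -1.    ] z axis [0.9999 0.0164 0.0001]
j deg [ 29.6598  -3.7608 101.3797  -0.0035  82.3761  28.7186] F [ 0.4012 -0.0273 -3.0617] T [0.2168 0.0319 0.0382] w 17.14216971743871
t 21.1 tcp [0.4536 0.4235 0.1874] zyaw 0.9171004909438253 y axis [-0.     -0.0001 -1.    ] z axis [ 0.9999  0.016  -0.    ]
j deg [36.1688  3.2664 94.3678 -0.0032 82.3688 35.2521] F [-0.5671  0.1293 -3.9876] T [ 0.2238 -0.0243 -0.0583] w 17.01388076040058
```

View pics/p_t.png

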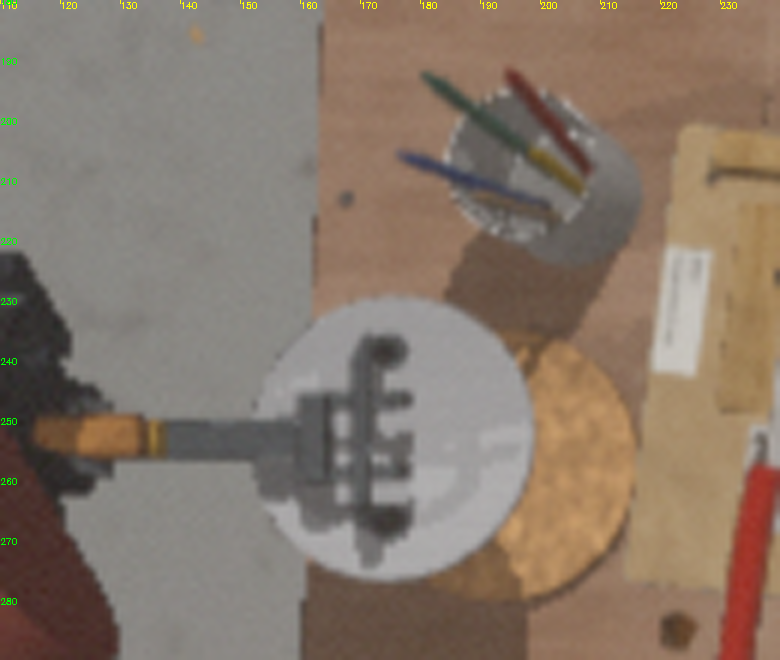

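View pics/p_s.png

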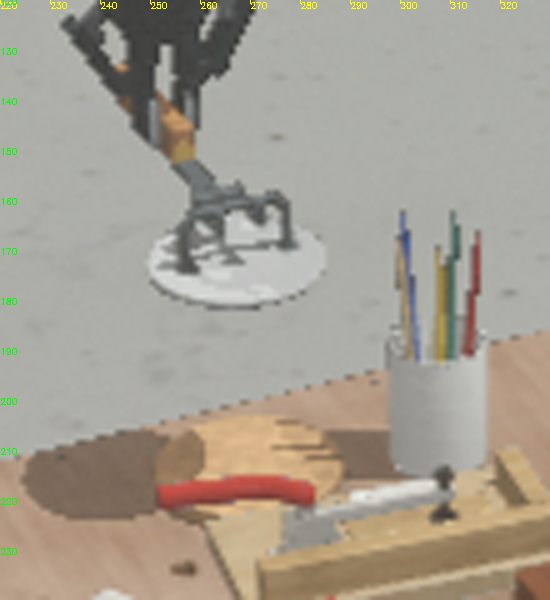

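```bash
python3 - <<'E'
from ov import *
np.set_printoptions(precision=4,suppress=True)
uv=np.array([152.0,229.0,199.0,276.6])-.4
def f(p):
    q=proj("top",circ(p[:2],.06,p[2])); return np.r_[q.min(0)-uv[[0,1]],q.max(0)-uv[[2,3]]]
r=least_squares(f,[.455,.31,.17]); print("lid top-view fit",r.x,r.fun)
# side: extents lid disc
us=np.array([220+148/5,  220+327/5, 120+307/5])-.4
def g(p):
    q=proj("side",circ(p[:2],.06,.17)); return np.r_[q.min(0)[0]-us[0],q.max(0)[0]-us[1],q.max(0)[1]-us[2]-(-1.5)]
r2=least_squares(g,[.455,.31]); print("side",r2.x,r2.fun)
E
```

```text
lid top-view fit [0.4589 0.3151 0.1651] [-0.1131  0.1133  0.1129 -0.1121]
side [0.4643 0.324 ] [-0.2539  0.2547 -0.0255]
```

```bash
python3 -m jog '{"offset":[[0,0,-0.05],[0,0,-0.1],[0,0,-0.2],[0,0,-0.25],[0,0,-0.3],[0,0,-0.3],[0,0,-0.3],[0,0,-0.25],[0,0,-0.15],[0,0,-0.1],[0,0,0],[0,0,0]],"angular":[[0,0,0],[0,0,0],[0,0,0],[0,0,0],[0,0,0],[0,0,0],[0,0,0],[0,0,0],[0,0,0],[0,0,0],[0,0,0],[0,0,0]],"jaw":[0,0,0,0,0,0,0,0,0,0,0,0]}' >/dev/null; python3 st.py
python3 - <<'E'
from ov import *
t=manip.grab_frame("top"); s=manip.grab_frame("side")
cv2.imwrite("pics/q_t0.png",t);cv2.imwrite("pics/q_s0.png",s)
crop(t,140,215,90,80,8,"q_t.png"); crop(s,225,165,90,65,8,"q_s.png")
E
```

```text
t 22.4 tcp [0.4539 0.4241 0.0881] zyaw 0.9415005932326274 y axis [ 0.0009  0.0007 -1.    ] z axis [0.9999 0.0164 0.0009]
j deg [36.1918  8.3451 98.8191  0.0013 72.7704 35.2499] F [ 0.6661 -0.5174 -3.0343] T [ 0.287   0.0265 -0.0135] w 16.950725228916973
```

View pics/q_t.png

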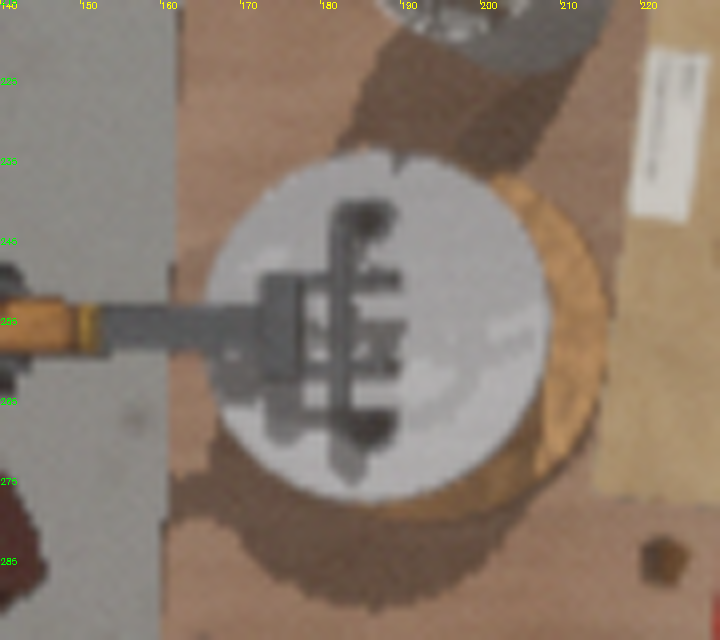

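View pics/q_s.png

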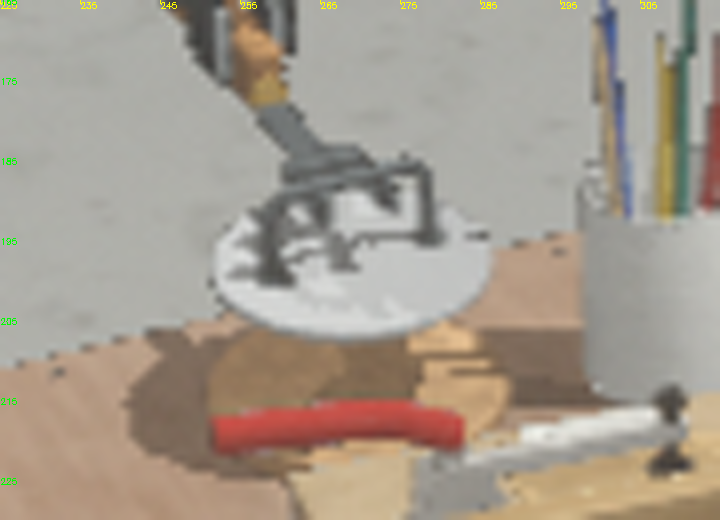

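```bash
python3 - <<'E'
from ov import *
np.set_printoptions(precision=4,suppress=True)
uv=np.array([165.9,233.5,208.9,277.7])-.4
us=np.array([251.6,286.5,207.4])-.4
def f(p):
    q=proj("top",circ(p[:2],.06,p[2])); s=proj("side",circ(p[:2],.06,p[2])); sb=proj("side",circ(p[:2],.06,p[2]-.006))
    return np.r_[q.min(0)-uv[[0,1]],q.max(0)-uv[[2,3]],s.min(0)[0]-us[0],s.max(0)[0]-us[1],sb.max(0)[1]-us[2]]
r=least_squares(f,[.455,.31,.07]); print("lid fit",r.x,r.fun)
r=least_squares(lambda p:f(p)[:4],[.455,.31,.07]); print("top only",r.x,r.fun)
r=least_squares(lambda p:f(np.r_[p,.068])[:4],[.455,.31]); print("top only z.068",r.x,r.fun)
b=np.array([170.5,235.5,215.5,280])  # board
E
python3 - <<'E'
from ov import *
im=cv2.imread("pics/top0.png"); hsv=cv2.cvtColor(im,cv2.COLOR_BGR2LAB).astype(float)
# board fit: maximize gradient along circle projection
g=cv2.GaussianBlur(im,(0,0),0.8).astype(float)
import itertools
def score(im,cx,cy,z,r=.065):
    a=proj("top",circ((cx,cy),r-.004,z)); b=proj("top",circ((cx,cy),r+.004,z))
    m=lambda p: cv2.remap(im.astype(np.float32),p[:,0:1].astype(np.float32),p[:,1:2].astype(np.float32),1)
    d=np.linalg.norm((m(a)-m(b)).reshape(-1,3),axis=1); return d.mean()
xs=np.arange(.445,.466,.0005); ys=np.arange(.303,.323,.0005)
best=max((score(g,x,y,.012),x,y) for x in xs for y in ys); print("board",best)
im2=cv2.GaussianBlur(cv2.imread("pics/q_t0.png"),(0,0),.8)
best=max((score(im2,x,y,z,.06),x,y,z) for z in (.064,.068,.072) for x in xs for y in ys); print("lid",best)
im3=cv2.GaussianBlur(cv2.imread("pics/top0.png"),(0,0),.8)
E
```

```text
lid fit [0.4587 0.31   0.0801] [-0.5071 -0.2078  0.5798 -0.1763 -0.5717  0.104   0.1263]
top only [0.4594 0.3149 0.064 ] [-0.2644  0.2647  0.264  -0.2621]
top only z.068 [0.4591 0.3137] [-0.3334  0.1947  0.3326 -0.1941]
board (np.float32(38.15249), np.float64(0.4595), np.float64(0.314))
lid (np.float32(83.48232), np.float64(0.4585), np.float64(0.3145), 0.072)
```

```bash
python3 - <<'E'
from ov import *
im=cv2.imread("pics/top0.png")
k=9;b=(165,228,58,60)
def mk(img,c0,r,z,col):
    c=cv2.resize(img[b[1]:b[1]+b[3],b[0]:b[0]+b[2]],None,fx=k,fy=k,interpolation=cv2.INTER_NEAREST)
    draw(c,"top",circ(c0,r,z),b[0],b[1],k,col); return c
c=mk(im,(.4575,.3135),.065,.012,(0,0,255)); 
cv2.imwrite("pics/bfit.png",c)
E
```

```text
(no output)
```

View pics/bfit.png

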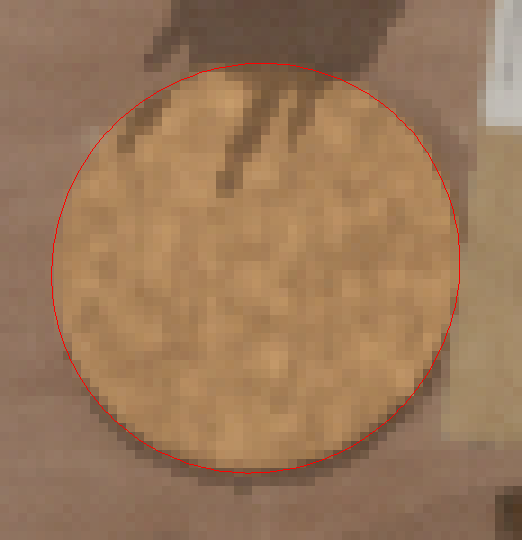

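The lid at (0.459,0.314) and the board at (0.4575,0.3135) agree to 1–2 mm in the same camera. I nudge x by -1.5 mm and lower, then creep down watching the force.

```bash
python3 -m jog '{"offset":[[-0.01,0,-0.05],[-0.01,-0.01,-0.1],[-0.01,0,-0.1],[0,0,-0.1],[0,0,-0.1],[0,0,-0.1],[0,0,-0.08],[0,0,-0.05],[0,0,0],[0,0,0]],"angular":[[0,0,0],[0,0,0],[0,0,0],[0,0,0],[0,0,0],[0,0,0],[0,0,0],[0,0,0],[0,0,0],[0,0,0]],"jaw":[0,0,0,0,0,0,0,0,0,0]}' >/dev/null; python3 st.py
python3 - <<'E'
from ov import *
t=manip.grab_frame("top"); s=manip.grab_frame("side")
cv2.imwrite("pics/r_t0.png",t);cv2.imwrite("pics/r_s0.png",s)
crop(t,140,215,90,80,8,"r_t.png"); crop(s,225,165,90,65,8,"r_s.png")
E
```

```text
t 23.5 tcp [0.4521 0.4233 0.0535] zyaw 0.9408246085976217 y axis [ 0.0002  0.0001 -1.    ] z axis [0.9999 0.0164 0.0002]
j deg [ 36.2351  10.4286 100.0919  -0.0017  69.4645  35.2949] F [ 0.6019 -0.0126 -3.0007] T [ 0.266   0.0269 -0.0207] w 16.870085192641444
```

View pics/r_t.png

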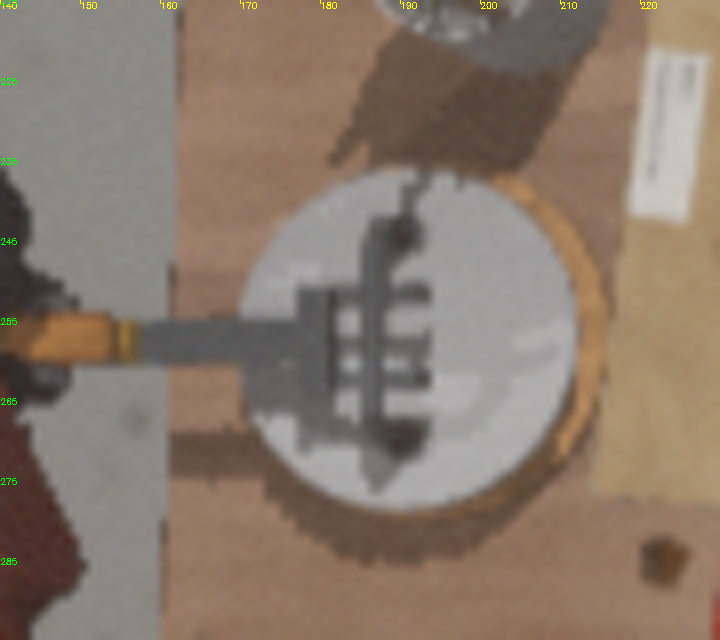

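View pics/r_s.png

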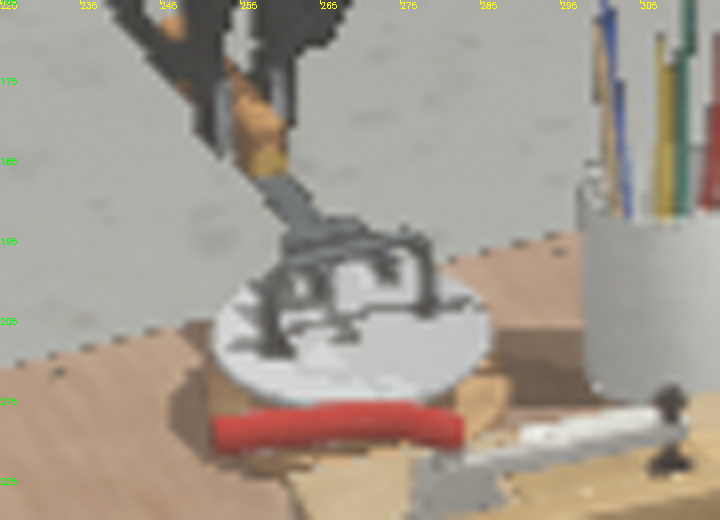

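```bash
python3 - <<'E'
from ov import *
np.set_printoptions(precision=4,suppress=True)
im2=cv2.GaussianBlur(cv2.imread("pics/r_t0.png"),(0,0),.8)
uv=np.array([170,236,212.2,278.7])-.4
def f(p):
    q=proj("top",circ(p[:2],.06,p[2])); return np.r_[q.min(0)-uv[[0,1]],q.max(0)-uv[[2,3]]]
r=least_squares(f,[.455,.31,.04]); print(r.x,r.fun)
r=least_squares(lambda p:f(np.r_[p,.040]),[.455,.31]); print(r.x,r.fun)
im=im2;b=(165,228,58,60);k=9
c=cv2.resize(im[b[1]:b[1]+b[3],b[0]:b[0]+b[2]],None,fx=k,fy=k,interpolation=cv2.INTER_NEAREST)
draw(c,"top",circ(r.x,.06,.040),b[0],b[1],k,(0,0,255)); draw(c,"top",circ((.4575,.3135),.065,.012),b[0],b[1],k,(255,0,0)); cv2.imwrite("pics/rfit.png",c)
E
```

```text
[0.4571 0.3149 0.0286] [-0.0873  0.0873  0.0871 -0.0865]
[0.4563 0.3116] [-0.2749 -0.1031  0.2737  0.0985]
```

View pics/rfit.png

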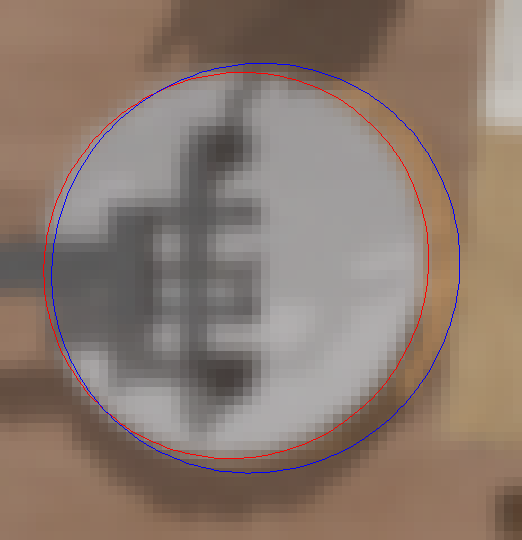

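The lid sits within about 1 mm of the board's axis. I creep down.

```bash
python3 -m jog '{"offset":[[0,0,-0.03],[0,0,-0.03],[0,0,-0.03],[0,0,-0.03]],"angular":[[0,0,0],[0,0,0],[0,0,0],[0,0,0]],"jaw":[0,0,0,0]}' >/dev/null; python3 st.py|sed 's/y axis.*//'
python3 -m jog '{"offset":[[0,0,-0.03],[0,0,-0.03],[0,0,-0.03]],"angular":[[0,0,0],[0,0,0],[0,0,0]],"jaw":[0,0,0]}' >/dev/null; python3 st.py|sed 's/y axis.*//'
python3 -m jog '{"offset":[[0,0,-0.03],[0,0,-0.03],[0,0,0]],"angular":[[0,0,0],[0,0,0],[0,0,0]],"jaw":[0,0,0]}' >/dev/null; python3 st.py|sed 's/y axis.*//'
```

```text
t 24.0 tcp [0.452  0.4232 0.0472] zyaw 0.9423806315084803 
j deg [ 36.2355  10.8619 100.2703  -0.0002  68.8754  35.2931] F [-0.9189 -0.1791 -2.2022] T [ 0.18   -0.0382  0.0291] w 16.89449575452066
t 24.3 tcp [0.452  0.4232 0.0427] zyaw 0.9387687269591002 
j deg [ 36.2329  11.1878 100.378   -0.0012  68.4416  35.2946] F [ 0.8254  0.1268 -3.4365] T [ 0.2162  0.0443 -0.0021] w 17.035540120547562
t 24.6 tcp [0.4518 0.4231 0.0396] zyaw 0.9403591004050935 
j deg [ 36.2357  11.4104 100.4598  -0.0004  68.1619  35.2955] F [-0.1741  0.4009 -3.1271] T [0.1997 0.0448 0.011 ] w 17.072472288528274
```

```bash
for i in 1; do python3 -m jog '{"offset":[[0,0,-0.02],[0,0,-0.02],[0,0,0]],"angular":[[0,0,0],[0,0,0],[0,0,0]],"jaw":[0,0,0]}' >/dev/null; python3 st.py|sed 's/y axis.*//'; python3 -m jog '{"offset":[[0,0,-0.02],[0,0,-0.02],[0,0,0]],"angular":[[0,0,0],[0,0,0],[0,0,0]],"jaw":[0,0,0]}' >/dev/null; python3 st.py|sed 's/y axis.*//'; done
```

```text
t 24.9 tcp [0.4519 0.4232 0.0377] zyaw 0.9405638194285757 
j deg [ 36.2356  11.545  100.5014  -0.0001  67.9674  35.2951] F [-0.5552  1.0291 -3.3965] T [ 0.1758 -0.0103 -0.0398] w 16.893754300095544
t 25.2 tcp [0.4523 0.4233 0.0362] zyaw 0.9467105780168278 
j deg [ 36.2357  11.6754 100.5137  -0.0144  67.7831  35.2945] F [ 0.9963 -0.0671 -1.0535] T [-0.0378 -0.0167  0.0622] w 16.733969532377
```

Contact came at z ≈ 0.0365 (predicted 0.0372), and force and torque fell to the lifter's own weight. I lower the fork to mid-window and check before drawing out.

```bash
python3 -m jog '{"offset":[[0,0,-0.06],[0,0,-0.08],[0,0,-0.08],[0,0,-0.08],[0,0,-0.06],[0,0,0],[0,0,0]],"angular":[[0,0,0],[0,0,0],[0,0,0],[0,0,0],[0,0,0],[0,0,0],[0,0,0]],"jaw":[0,0,0,0,0,0,0]}' >/dev/null; python3 st.py|sed 's/y axis.*//'
python3 - <<'E'
from ov import *
t=manip.grab_frame("top"); s=manip.grab_frame("side")
cv2.imwrite("pics/u_t0.png",t);cv2.imwrite("pics/u_s0.png",s)
crop(t,140,215,90,80,8,"u_t.png"); crop(s,225,165,90,65,8,"u_s.png")
E
```

```text
t 25.9 tcp [0.452  0.4232 0.0178] zyaw 0.9422592861553699 
j deg [ 36.2354  13.0586 100.9091  -0.0005  66.0428  35.2933] F [-0.0819  0.443  -0.8147] T [-0.0057  0.0003 -0.0178] w 16.968377313467137
```

View pics/u_t.png

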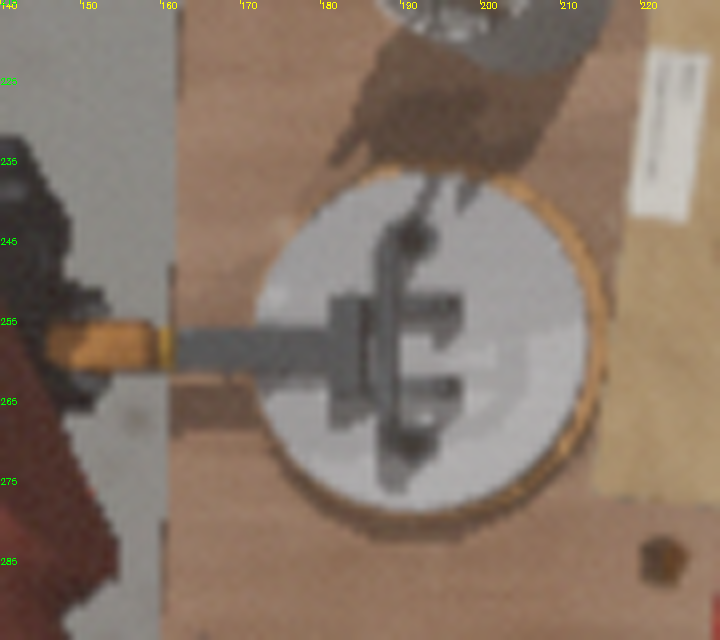

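View pics/u_s.png

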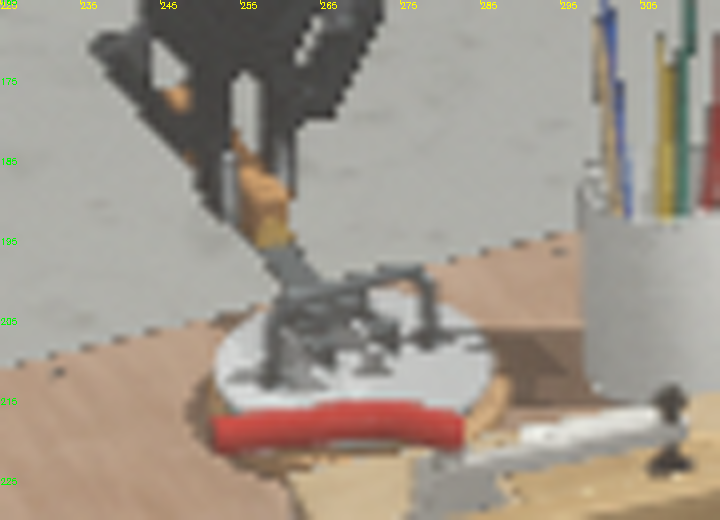

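The lid is flat and concentric on the cork, and the fork hangs free between lid and bar. I draw it straight out towards +y.

```bash
python3 -m jog '{"offset":[[0,0.05,0],[0,0.1,0],[0,0.15,0],[0,0.2,0],[-0.01,0.2,0],[0,0.2,0],[-0.01,0.2,0],[0,0.2,0],[-0.01,0.2,0],[0,0.2,0],[0,0.2,0],[0,0.1,0]],"angular":[[0,0,0],[0,0,0],[0,0,0],[0,0,0],[0,0,0],[0,0,0],[0,0,0],[0,0,0],[0,0,0],[0,0,0],[0,0,0],[0,0,0]],"jaw":[0,0,0,0,0,0,0,0,0,0,0,0]}' >/dev/null; python3 st.py|sed 's/y axis.*//'
python3 - <<'E'
from ov import *
t=manip.grab_frame("top"); s=manip.grab_frame("side")
cv2.imwrite("pics/v_t0.png",t);cv2.imwrite("pics/v_s0.png",s)
crop(t,130,215,100,80,7,"v_t.png"); crop(s,225,165,90,65,8,"v_s.png")
E
```

```text
t 27.2 tcp [0.4505 0.5243 0.018 ] zyaw 0.9677914169813617 
j deg [43.1662 21.5877 90.2934  0.0068 68.0962 42.1959] F [ 0.2287  0.0065 -1.3923] T [ 0.1087 -0.0027 -0.0492] w 16.98682734909218
```

View pics/v_t.png

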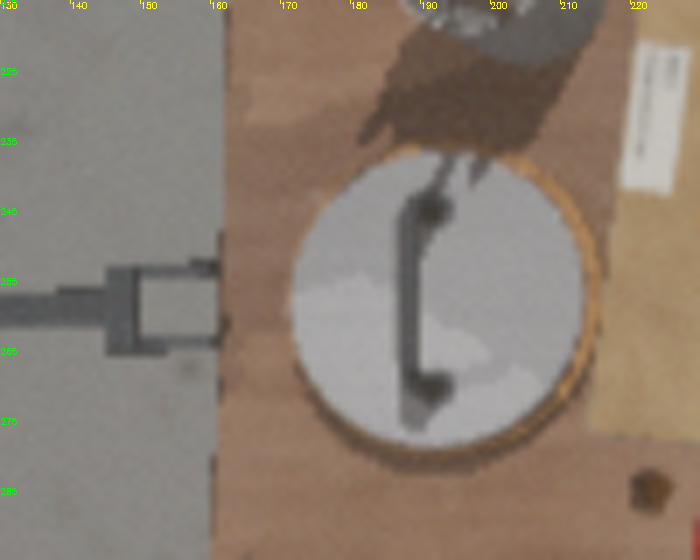

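View pics/v_s.png

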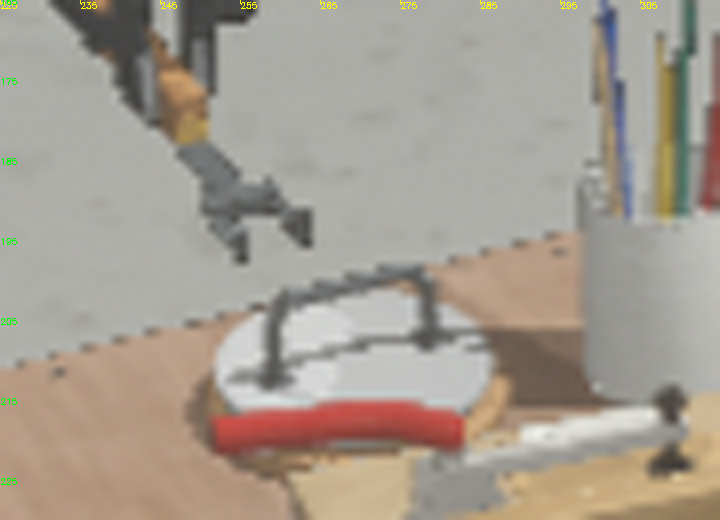

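View pics/v_t0.png

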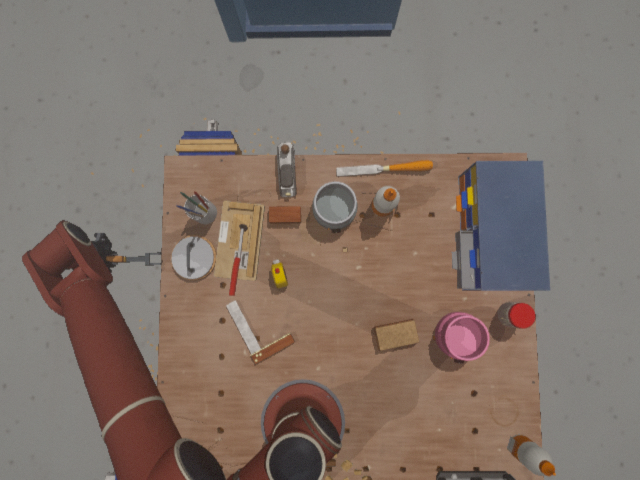

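The lid stands flat on the cork, with an even cork rim visible, and the lifter is free. The bare area in front of the pot, about (0.40,-0.09), is clear for the lifter in its present orientation. I raise it, carry it over and look.

```bash
python3 -m jog '{"offset":[[0,0,0.2],[0,0,0.4],[0,0,0.5],[0,0,0.5],[0,0,0.5],[0,0,0.4],[0,-0.1,0],[0,-0.2,0],[0,-0.3,0],[0,-0.4,0],[0,-0.4,0],[0,-0.4,0]],"angular":[[0,0,0],[0,0,0],[0,0,0],[0,0,0],[0,0,0],[0,0,0],[0,0,0],[0,0,0],[0,0,0],[0,0,0],[0,0,0],[0,0,0]],"jaw":[0,0,0,0,0,0,0,0,0,0,0,0]}' >/dev/null; python3 st.py|sed 's/y axis.*//'
python3 -m jog '{"offset":[[-0.08,-0.45,0],[-0.08,-0.45,0],[-0.08,-0.45,0],[-0.08,-0.45,0],[-0.08,-0.45,0],[-0.08,-0.45,0],[-0.08,-0.45,0],[-0.08,-0.45,0],[-0.08,-0.45,0],[-0.08,-0.45,0],[-0.08,-0.45,0],[-0.08,-0.45,0]],"angular":[[0,0,0],[0,0,0],[0,0,0],[0,0,0],[0,0,0],[0,0,0],[0,0,0],[0,0,0],[0,0,0],[0,0,0],[0,0,0],[0,0,0]],"jaw":[0,0,0,0,0,0,0,0,0,0,0,0]}' >/dev/null; python3 st.py|sed 's/y axis.*//'
python3 -m jog '{"offset":[[0,-0.45,0],[0,-0.45,0],[0,-0.45,0],[0,-0.45,0],[0,-0.45,0],[0,-0.45,0],[0,-0.45,0],[0,-0.45,0],[0,-0.45,0],[0,-0.45,0],[0,-0.35,0],[0,-0.2,0]],"angular":[[0,0,0],[0,0,0],[0,0,0],[0,0,0],[0,0,0],[0,0,0],[0,0,0],[0,0,0],[0,0,0],[0,0,0],[0,0,0],[0,0,0]],"jaw":[0,0,0,0,0,0,0,0,0,0,0,0]}' >/dev/null; python3 st.py|sed 's/y axis.*//'
```

```text
t 28.5 tcp [0.4494 0.4305 0.1405] zyaw 0.9112885261820669 
j deg [36.929   5.7534 96.338  -0.0208 78.1363 36.0218] F [ 0.0221  0.0951 -0.6208] T [-0.0008 -0.0299 -0.0443] w 16.904189880038686
t 29.7 tcp [0.4006 0.1613 0.1407] zyaw 0.9069121772662122 
j deg [ 12.0505 -22.0816 121.2892  -0.0204  80.9888  11.1468] F [-0.4889  0.3105 -0.4384] T [-0.0419 -0.0548 -0.0303] w 16.78461224514392
t 30.9 tcp [ 0.4007 -0.0903  0.141 ] zyaw 0.8161554834446966 
j deg [-23.0955 -25.7798 123.8711  -0.0198  82.0798 -23.9088] F [ 0.6563  0.7162 -1.7529] T [-0.0069 -0.021  -0.0146] w 16.607265277548247
```

Now down to about 25 mm above the bench, and a look at the lifter's pitch and the clearances.

```bash
python3 -m jog '{"offset":[[0,0,-0.2],[0,0,-0.4],[0,0,-0.5],[0,0,-0.5],[0,0,-0.4],[0,0,-0.2],[0,0,-0.1],[0,0,0],[0,0,0]],"angular":[[0,0,0],[0,0,0],[0,0,0],[0,0,0],[0,0,0],[0,0,0],[0,0,0],[0,0,0],[0,0,0]],"jaw":[0,0,0,0,0,0,0,0,0]}' >/dev/null; python3 st.py
python3 - <<'E'
from ov import *
t=manip.grab_frame("top"); s=manip.grab_frame("side")
cv2.imwrite("pics/w_t0.png",t);cv2.imwrite("pics/w_s0.png",s)
crop(t,260,220,140,90,5,"w_t.png"); crop(s,260,220,120,90,6,"w_s.png")
E
```

```text
t 31.8 tcp [ 0.4032 -0.0894  0.0287] zyaw 0.9516106144482414 y axis [ 0.0014 -0.0005 -1.    ] z axis [0.9999 0.0166 0.0014]
j deg [-22.855  -16.915  128.8718   0.0031  67.9554 -23.8078] F [ 0.2348 -0.3268 -0.9331] T [-0.0138  0.025  -0.0342] w 17.288872104703408
```

View pics/w_t.png

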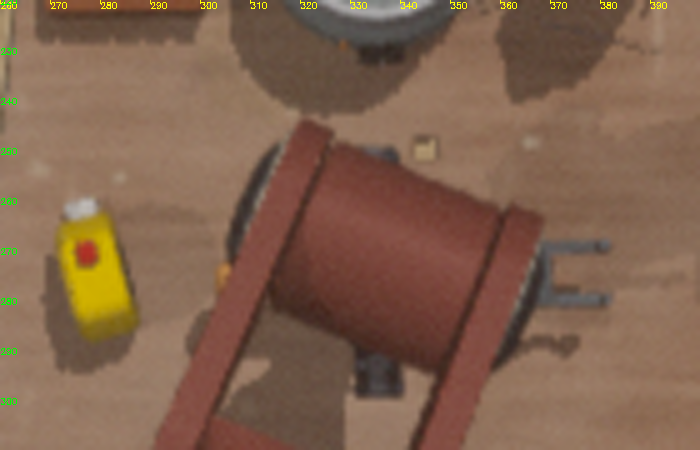

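View pics/w_s.png

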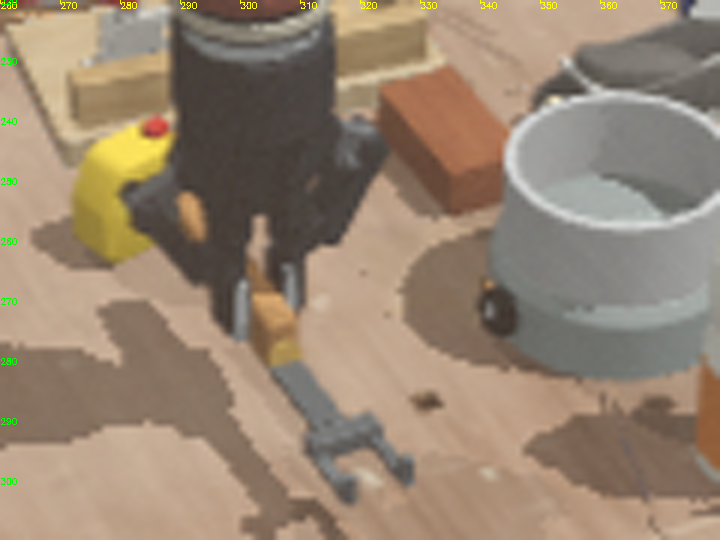

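```bash
python3 - <<'E'
from ov import *
np.set_printoptions(precision=4,suppress=True)
print(tri((381.4,268.8),(326.9,296.6)),tri((381.2,279.4),(317.4,300.8)))
p=np.array([.4032,-.0894,.0435]); f=np.array([.0166,-.9999,0]); n=np.array([.9999,.0166,0])
for w in(1,-1):
    q=p+f*.133+n*.0145*w+[0,0,.016]; print(q,proj("top",q),proj("side",q))
E
```

```text
(array([ 0.4196, -0.2164,  0.0593]), array([ 0.0013, -0.0032, -0.0034,  0.0004])) (array([ 0.3911, -0.2159,  0.0546]), array([ 0.0192, -0.048 , -0.0511,  0.0045]))
[ 0.4199 -0.2221  0.0595] [[383.532  268.6619]] [[327.9467 297.7635]]
[ 0.3909 -0.2226  0.0595] [[383.9139 279.3638]] [[318.3616 300.9414]]
```

The lifter is level within about 1°: its tips are at 0.055–0.059 against 0.0595 expected. I lower it to the bench.

```bash
python3 -m jog '{"offset":[[0,0,-0.1],[0,0,-0.2],[0,0,-0.2],[0,0,-0.14],[0,0,-0.08],[0,0,-0.04],[0,0,-0.03],[0,0,0]],"angular":[[0,0,0],[0,0,0],[0,0,0],[0,0,0],[0,0,0],[0,0,0],[0,0,0],[0,0,0]],"jaw":[0,0,0,0,0,0,0,0]}' >/dev/null; python3 st.py|sed 's/y axis.*//'
python3 -m jog '{"offset":[[0,0,-0.02],[0,0,-0.02],[0,0,0]],"angular":[[0,0,0],[0,0,0],[0,0,0]],"jaw":[0,0,0]}' >/dev/null; python3 st.py|sed 's/y axis.*//'
```

```text
t 32.7 tcp [ 0.4026 -0.0893 -0.0116] zyaw 0.9366424756388233 
j deg [-22.8738 -12.4414 129.8311   0.0006  62.6028 -23.8107] F [ 0.2611 -0.175  -1.3598] T [-0.0322 -0.0028 -0.0261] w 17.234327979780925
t 33.0 tcp [ 0.4025 -0.0893 -0.0136] zyaw 0.9391156983543653 
j deg [-22.8732 -12.2143 129.8765   0.0003  62.3314 -23.8125] F [ 0.3611 -0.2888 -1.267 ] T [-0.0455 -0.0053  0.0346] w 17.265068042973617
```

```bash
python3 -m jog '{"offset":[[0,0,-0.02],[0,0,0]],"angular":[[0,0,0],[0,0,0]],"jaw":[0,0]}' >/dev/null; python3 st.py|sed 's/y axis.*//'
python3 -m jog '{"offset":[[0,0,-0.01],[0,0,0]],"angular":[[0,0,0],[0,0,0]],"jaw":[0,0]}' >/dev/null; python3 st.py|sed 's/y axis.*//'
```

```text
t 33.2 tcp [ 0.4024 -0.0892 -0.0147] zyaw 0.9394823925347396 
j deg [-22.8723 -12.0841 129.8989   0.0011  62.1903 -23.8123] F [-0.391   0.3298 -0.8603] T [ 0.0359 -0.0282  0.051 ] w 16.691785985775397
t 33.4 tcp [ 0.4026 -0.0893 -0.015 ] zyaw 0.9421489997591965 
j deg [-22.871  -12.0291 129.8905   0.0003  62.1345 -23.8133] F [-0.6395 -0.0871 -0.8639] T [0.021  0.0192 0.0261] w 17.371417333748894
```

Height is at the bench (z = -0.015, as when picked up). I release gradually and rise straight up.

```bash
python3 -m jog '{"offset":[[0,0,0],[0,0,0],[0,0,0],[0,0,0],[0,0,0],[0,0,0],[0,0,0.1],[0,0,0.2],[0,0,0.3],[0,0,0.4]],"angular":[[0,0,0],[0,0,0],[0,0,0],[0,0,0],[0,0,0],[0,0,0],[0,0,0],[0,0,0],[0,0,0],[0,0,0]],"jaw":[20,24,30,36,40,45,45,45,45,45]}' >/dev/null; python3 st.py|sed 's/y axis.*//'
python3 -m jog '{"offset":[[0,0,0.5],[0,0,0.5],[0,0,0.5],[-0.2,0.2,0.5],[-0.2,0.4,0],[0,0.5,0],[0,0.5,0],[0,0.5,0],[0,0.5,0],[0,0.4,0],[0,0.2,0],[0,0,0]],"angular":[[0,0,0],[0,0,0],[0,0,0],[0,0,0],[0,0,0],[0,0,0],[0,0,0],[0,0,0],[0,0,0],[0,0,0],[0,0,0],[0,0,0]],"jaw":[45,45,45,45,45,45,45,45,45,45,45,45]}' >/dev/null; python3 st.py|sed 's/y axis.*//'
python3 - <<'E'
from ov import *
t=manip.grab_frame("top"); s=manip.grab_frame("side")
cv2.imwrite("pics/z_t0.png",t);cv2.imwrite("pics/z_s0.png",s)
crop(s,270,220,120,100,6,"z_s.png")
E
```

```text
t 34.4 tcp [ 0.402  -0.089   0.0355] zyaw 0.9406303480708221 
j deg [-22.872  -17.6787 128.7255   0.0018  69.0186 -23.8132] F [-0.4895 -0.553  -0.6363] T [-0.0234 -0.016   0.0271] w 45.01417690803663
t 35.6 tcp [0.3826 0.0714 0.1355] zyaw 1.0650284047409462 
j deg [ -0.4141 -29.6485 126.9703  -0.0084  82.6295  -1.478 ] F [-0.1093 -0.4628 -0.4565] T [-0.0253  0.0401  0.0121] w 45.117341466678994
```

View pics/z_t0.png

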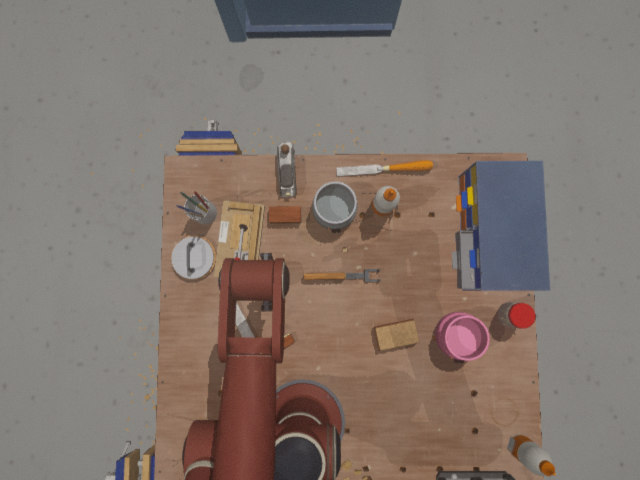

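View pics/z_s0.png

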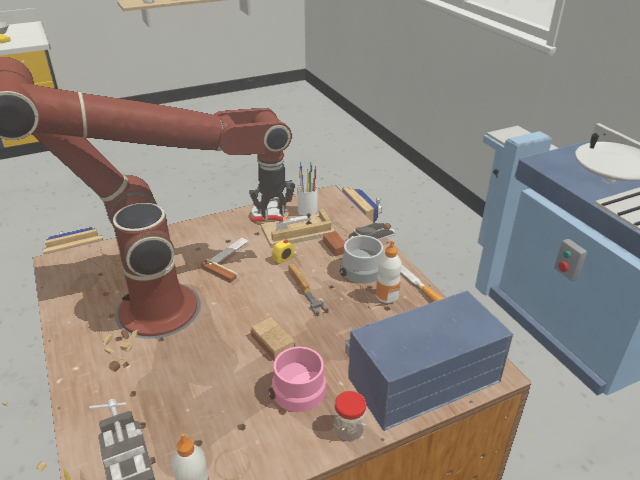

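View pics/z_s.png

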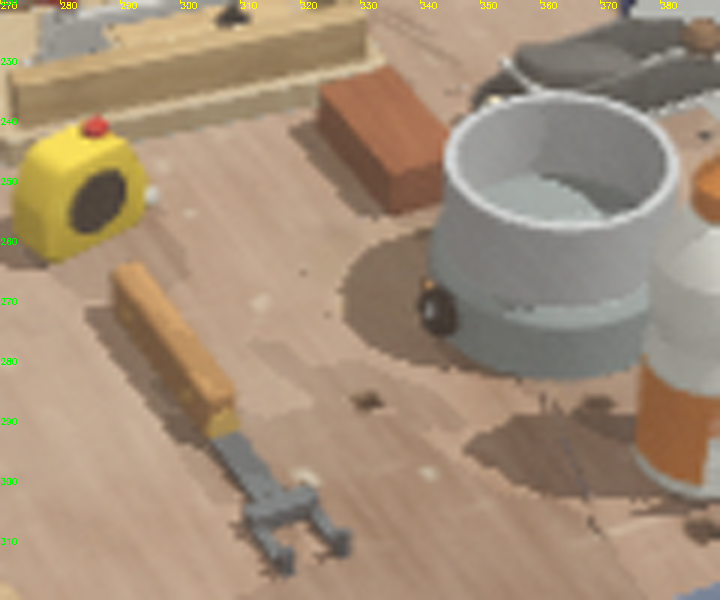

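Side and top views show the lifter flat on bare bench, at (305–378, 276) in the top view. The lid is on the cork at (192,258), and the bottle, offcut, tin, tape and plane are where they were. I make one last numeric check, then hand in.

```bash
python3 - <<'E'
from ov import *
np.set_printoptions(precision=4,suppress=True)
t=cv2.imread("pics/z_t0.png"); t0=cv2.imread("pics/top0.png")
g=cv2.GaussianBlur(t,(0,0),.8)
def score(im,cx,cy,z,r):
    a=proj("top",circ((cx,cy),r-.003,z)); b=proj("top",circ((cx,cy),r+.003,z))
    m=lambda p: cv2.remap(im.astype(np.float32),p[:,0:1].astype(np.float32),p[:,1:2].astype(np.float32),1)
    return np.linalg.norm((m(a)-m(b)).reshape(-1,3),axis=1).mean()
print("lid",max((score(g,x,y,.024,.06),x,y) for x in np.arange(.448,.468,.0005) for y in np.arange(.304,.324,.0005)))
for n,(x,y,w,h) in dict(bottle=(372,182,32,36),offcut=(264,202,40,26),plane=(274,140,26,60),tin=(178,186,40,32),tape=(268,257,22,36)).items():
    print(n,cv2.absdiff(t,t0)[y:y+h,x:x+w].mean())
manip.job_done()
E
```

```text
lid (np.float32(74.2702), np.float64(0.457), np.float64(0.313))
bottle 3.681712962962963
offcut 3.292307692307692
plane 3.7826923076923076
tin 4.330989583333333
tape 37.90530303030303
the job is handed in; nothing more can be done
```

I lifted the lid off the pot with the lifter and set it on the cork board. I then drew the lifter out and laid it on the bare bench in front of the pot. The job was handed in at about 36 s of the 72 s allowed.

**Last checks**
- **Lid:** the last picture puts its centre at (0.457, 0.313) and the board at (0.4575, 0.3135), so it is within about 1 mm. It looks flat, and it hung level when I checked it on the way.
- **Lifter:** it looks flat on the bench. I released it at the same height reading as when I picked it up.
- **Gripper:** it finished open, with nothing touching. Force readings stayed within a few newtons at every check.
- **Bystanders:** the bottle, offcut, tin and plane match the first picture. The tape measure's image check disagreed because the wrist hides it in the top view. The side view shows it where it was.

**What went wrong or disagreed**
- The reported tool height was about 19 mm lower than the cameras showed. My first grasp therefore closed just above the handle without touching anything. I went lower and gripped it again.
- My first estimates of the lid and board centres were 3–4 mm off in x. I corrected both from overlays on the camera images.

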